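Loaded wheel: find the heavy side by feel and hold it down

TASK

The blue wheel on the stand has a weight hidden somewhere in its rim, and its bearing is so stiff that it will not swing round by itself. Take it by its knobs, turn it to and fro to feel which side is heavy, then turn the heavy side to the very bottom, by the orange pointer, and finish with a knob still gripped, holding the wheel still like that; do not let go at the end. Leave the glassware and boxes around it undisturbed.

Things in the scene. Friction and masses are not known exactly. Their poses are not given: they have to be found in the camera images.
- stand: fixed stand: cream base 110 x 170 x 16 mm, two grey uprights (8 mm thick, 36 mm wide, outer faces 32 mm either side of the wheel's mid-plane) rising to 147 mm. Origin: centre of its underside, on the table. x axis: along the level axle; y: level, in the plane of the wheel; z up. A small orange pointer on the foot of each upright marks straight down
- axle (a point): centre of the wheel, on the axle, 135 mm above the table. The bearing is stiff (rubbing torque 0.37 N m, same both ways), so the wheel stays where it is left, more than the weight can overcome. The hidden weight pulls with 0.23 to 0.31 N m when level with the axle, nothing when straight up or down (sine law): turning is harder while the heavy side rises, easier while it sinks
- wheel: upright blue disc, 150 mm across, 26 mm thick, turning about the axle without stops. Six ball knobs round the rim, 60 degrees apart; one red, five black. Origin: its centre, on the axle; x axis: the axle; z axis: to the red knob. A lead weight is hidden under the cover at one side; which side has no relation to the red knob, differs every time, and nothing shows it
- red_knob (a point): centre of the red knob. All knobs: balls of 28 mm diameter, centres 98 mm from the axle. Gripped from above with a finger either side of the wheel (closing along the axle), a knob can be led round its arc with the tool kept upright, the ball pivoting in the grip. About 60 degrees either side of the top is free; then take the next knob
- beaker_a: clear glass beaker, 72 mm wide, 95 mm tall, close beside the stand; loose, leave it where it stands. Origin: centre of its underside.
- beaker_b: clear glass beaker, 60 mm wide, 110 mm tall; loose, leave it where it stands. Origin: centre of its underside.
- flask: green-tinted conical flask, 76 mm wide at the foot, 125 mm tall; loose, leave it where it stands. Origin: centre of its underside.
- slide_box: cardboard slide box, 75 x 55 x 32 mm, just in front of the stand; loose, leave it where it stands. Origin: centre of its underside.
- jar: amber specimen jar with white cap, 54 mm wide, 75 mm tall, close beside the stand; loose, leave it where it stands. Origin: centre of its underside.
- petri: clear petri dish, 90 mm wide, 14 mm tall, behind the stand; loose, leave it where it stands. Origin: centre of its underside.
Mind the look-alikes: they are no part of the job. What is shaped like the stand but yellow is not meant.

How it is judged:
By the outcome, as a careful person would: the job done as asked, in the order asked, and still so for the second after the job is handed in, while the arm keeps its last pose, push and grip.
It also fails if it takes over 72 s, if anything falls off the work surface, if the arm or the gripper's body presses on something with over 40 N, if the wrist force passes 120 N, or if a joint passes its speed limit or range.

ROBOT

A 7-joint arm with a two-finger parallel gripper is mounted at the origin on the work surface. World frame = base frame: x ahead of the robot, y to its left, z up, the work surface at z = 0. Lengths are in m, angles in rad, forces in N, time in s.
With the tool pointing down it reaches from about 0.425 to 0.875 m from the base axis. Payload 4.7 kg.
Tool frame: the origin (TCP) lies on the centre line of the jaws, within the pads' length; the fingertips stand ctrl.tip_extent ahead of it and the grasp point (between the pads) lies 6 mm ahead of it (ctrl.tip_extent is the distance from the TCP to the fingertips, in m); z points along the fingers, y is the line along which they close (so a half turn about z gives the same grasp; the last joint's range is limited). The gripper opens to 87 mm and grips with 3 to 60 N. Pads are 19 mm wide; open, the fingers measure 117 mm over their backs; the gripper's body (75 mm by 190 mm) begins 51 mm behind the grasp point.
Start: joints at [-1.128, 0.321, -0.07, 1.45, 0.023, 1.371, -0.057], TCP at [0.27, 0.591, 0.248] pointing down, gripper open.
Joint ranges: [-2.86, 2.86], [-0.3, 2.09], [-1.38, 1.24], [0.06, 2.45], [-1.56, 4.7], [0.09, 2.05], [-2.69, 2.69]. Speed limits (rad/s): [2.57, 2.57, 3.14, 3.14, 3.14, 3.14, 3.14].

INTERFACE

Orientations are given as a rotation vector (axis times angle).
In Python, from bench import ctrl gives the robot as it stands.
- The arm moves only by the shell command python3 -m inch 'ROWS' [FORCE]. ROWS is a JSON object of lists of equal length, an entry for each row: "dr": the turn, a rotation vector about the tool's x, y, z in degrees, a list of three; "xyz": the shift along the tool's x, y, z in mm, a list of three; "jaw": the opening, from -1 (shut) to 1 (fully open). A call has 1 to 5 rows; each row shifts and turns the commanded pose from where the row before left it, along the tool's axes as they then stand; what a row does not reach is not made up. A row lasts 1/12 s, in which the tool goes at most 41.7 mm and 7.16 degrees, less where a joint would pass 70% of its speed; a pose out of reach is approached as far as the arm can. A call with a gripper value outside its range is refused whole. The fingers move at their own pace and stop on an object; FORCE is the grip in N (left out, the last holds). Time passes only in rows, so rows that do not move let the fingers close. It gives the time, the measured TCP pose, the force, the opening and the grip force at its end, in the units of the state.
- ctrl.sense(): the state, without advancing time (a new reading comes with each control period).
- ctrl.capture(name): name is "scene" or "top" or "wrist"; returns the picture (400x640x3 uint8, red, green, blue); there is no depth.
- ctrl.camera_model(name): a dict with "mtx" (3x3 intrinsics, pixels), "k1" (the pictures are not rectified: a ray, as slopes to the right and down, at radius r is drawn at 1 + k1 r^2 times it, then the intrinsics apply), "cam_to_world" (4x4, takes a point from camera to world coordinates). Camera axes: x right, y down, z forward; pixel columns grow to the right and rows downward; lengths in m; the calibration is good to about 2 mm. A picture is of the moment at which its call begins: read the wrist's pose just before it. camera_model takes no time and is no camera call; for the wrist camera it gives the pose at the moment of the call.
- ctrl.sign_off(): hands the job in; it is judged then, once.
Trained networks look in the newest picture that a camera, given by its name, has taken for a name from the list of things; names that differ only in an ending like _2 or _b are one class to them, and where a whole thing is asked for, a point or a joint stands for the part that bears it (a point fixed in the world has none). Each returns a list of dicts, best first, with "p" (0 to 1); they miss things now and then, are a little off and sometimes report something else, mostly with a low value. They report only what shows in the picture. A call takes as long as a camera call. They do not tell look-alikes from the thing itself.
- ctrl.trace(camera, name): "pixels" (400x640 bool, what is visible of it) and "point" ([row, column] in pixels, amid what is visible of it).
- ctrl.pinpoint(camera, name): "point" ([row, column] in pixels: a listed point, or the origin of a listed thing).
The state is a dict: "time": time; "q": joint angles; "qvel": joint speeds; "effort": joint torques, N m; "eef_pos": TCP position; "tool_rot": TCP orientation; "ft_force": force on the tool from outside, world axes, zero at the start; "wrist_torque": the same for the moment, N m; "finger_gap": finger opening in m; "gripper_force": force on a finger pad.
Only numpy, scipy, OpenCV 4.12 (cv2) and the standard library are available. Lean on these libraries where they do the work, as an engineer would, in place of code of your own. Each camera call takes 0.05 s, during which the arm holds its last target. There are 200 camera calls.

## Working session

There is one attempt and no reset: what is moved stays moved. The work goes in short steps, Python scripts to look and compute and a shell command to move; the robot and the scene stay as the last step left them, time stands still between calls to the robot, and variables do not carry over. Pictures are saved under pics/ and viewed, at most 10 in all, crops included, and the job is handed in when it is done.

```bash
mkdir -p pics; ls; python3 - <<'E'
from bench import ctrl
import cv2,numpy as np
a=ctrl.capture("scene");b=ctrl.capture("top")
cv2.imwrite("pics/s.png",a[:,:,::-1]);cv2.imwrite("pics/t.png",b[:,:,::-1])
for c in("scene","top"):
  m=ctrl.camera_model(c);print(c,np.round(m["mtx"],1).tolist(),m["k1"],np.round(m["cam_to_world"],3).tolist())
  for n in("stand","axle","wheel","red_knob"):
    print(n,[(np.round(d["point"]).tolist(),round(d["p"],2)) for d in ctrl.pinpoint(c,n)])
s=ctrl.sense();print(s,ctrl.tip_extent)
E
```

```text
pics
scene [[423.8, 0.0, 313.4], [0.0, 423.8, 200.2], [0.0, 0.0, 1.0]] 0.01891854508094413 [[-0.118, 0.847, -0.518, 1.166], [0.993, 0.097, -0.067, 0.094], [-0.006, -0.523, -0.853, 1.227], [0.0, 0.0, 0.0, 1.0]]
stand [([247.0, 323.0], 0.94), ([170.0, 268.0], 0.73)]
axle [([226.0, 325.0], 0.82), ([147.0, 261.0], 0.79)]
wheel [([228.0, 322.0], 0.72), ([148.0, 263.0], 0.63)]
red_knob [([228.0, 321.0], 0.7), ([129.0, 259.0], 0.61)]
top [[392.0, 0.0, 321.3], [0.0, 392.0, 204.2], [0.0, 0.0, 1.0]] -0.08538562721381646 [[-0.018, -0.982, 0.188, 0.255], [-1.0, 0.015, -0.017, 0.017], [0.014, -0.188, -0.982, 1.521], [0.0, 0.0, 0.0, 1.0]]
stand [([262.0, 364.0], 0.83), ([191.0, 306.0], 0.7), ([168.0, 288.0], 0.54)]
axle [([262.0, 369.0], 0.77), ([167.0, 284.0], 0.73), ([187.0, 304.0], 0.65), ([220.0, 330.0], 0.38)]
wheel [([186.0, 305.0], 0.77), ([257.0, 369.0], 0.74)]
red_knob [([185.0, 313.0], 0.97), ([257.0, 375.0], 0.64)]
{'time': 0.5, 'q': array([-1.12791128,  0.3210188 , -0.07008916,  1.45055578,  0.0226126 ,
        1.37080745, -0.05689638]), 'qvel': array([ 0.0011967 , -0.00214372,  0.00240215, -0.00297901,  0.00096632,
        0.00042165,  0.00140254]), 'effort': array([ 9.29453404e-05, -4.90604067e+01, -4.02705045e-01, -3.12465942e+01,
       -6.37087575e-02,  3.46199458e-02,  4.93711184e-05]), 'eef_pos': array([0.27027659, 0.59113321, 0.24754618]), 'tool_rot': array([ 6.68348384e-01,  3.06961409e+00, -2.25001348e-05]), 'ft_force': array([-0.03174629, -0.46920048, -0.39571632]), 'wrist_torque': array([-0.02581514, -0.00531259,  0.0351196 ]), 'gripper_force': 0.0, 'finger_gap': 0.08706776080222273} 0.025
```

View pics/s.png

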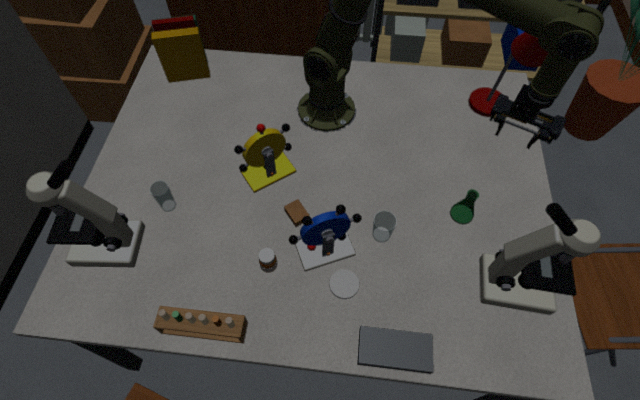

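View pics/t.png

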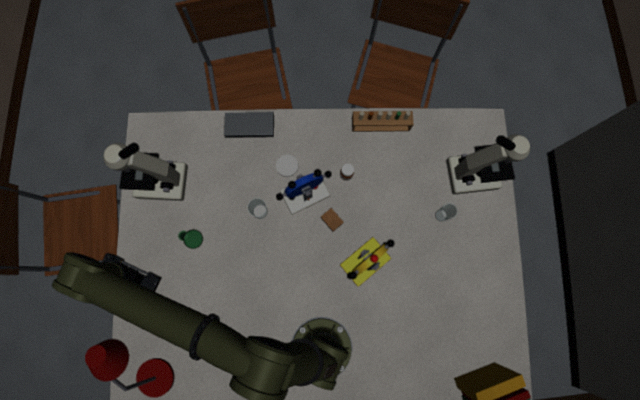

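Scene picture: the blue wheel (cream base) is at about (326,228), the yellow look-alike at (265,150). The beaker is at (384,227), jar (267,259), slide box (297,212), petri (344,284), and there seems to be a red knob low at (311,246). In the top view, blue is at (305,187) and yellow at (368,260). I choose blue.

```bash
cat > h.py <<'E'
from bench import ctrl
import cv2,numpy as np
M={c:ctrl.camera_model(c) for c in("scene","top")}
def proj(c,P,m=None):
    m=m or M[c];T=np.linalg.inv(m["cam_to_world"]);p=(T[:3,:3]@np.atleast_2d(P).T).T+T[:3,3]
    s=p[:,:2]/p[:,2:];s=s*(1+m["k1"]*(s**2).sum(1,keepdims=True))
    return s@np.array(m["mtx"])[:2,:2].T+np.array(m["mtx"])[:2,2]
def plane(c,rc,z,m=None):
    m=m or M[c];K=np.array(m["mtx"]);d=(np.array([rc[1],rc[0]])-K[:2,2])/K[0,0];s=d.copy()
    for _ in range(10): s=d/(1+m["k1"]*(s@s))
    T=np.array(m["cam_to_world"]);r=T[:3,:3]@np.array([s[0],s[1],1]);o=T[:3,3]
    return o+r*(z-o[2])/r[2]
E
python3 - <<'E'
from h import *
for n,z in(("stand",0),("axle",.135),("wheel",.135),("red_knob",.1),("beaker_a",0),("flask",0),("slide_box",0),("jar",0),("petri",0)):
  for c in("scene","top"):
    for d in ctrl.pinpoint(c,n):print(n,c,np.round(plane(c,d["point"],z)[:2],3),np.round(d["point"]),round(d["p"],2))
a=cv2.imread("pics/s.png")[190:290,240:400];b=cv2.imread("pics/t.png")[140:240,240:400]
cv2.imwrite("pics/c.png",np.vstack([cv2.resize(x,(480,300),interpolation=cv2.INTER_CUBIC) for x in(a,b)]))
# knobs: black blobs on bright table near the wheel
E
```

```text
stand scene [0.59  0.048] [247. 323.] 0.94
stand scene [ 0.312 -0.177] [170. 268.] 0.73
stand top [ 0.315 -0.172] [262. 364.] 0.83
stand top [0.599 0.051] [191. 306.] 0.7
stand top [0.697 0.121] [168. 288.] 0.54
axle scene [0.584 0.053] [226. 325.] 0.82
axle scene [ 0.319 -0.186] [147. 261.] 0.79
axle top [ 0.309 -0.171] [262. 369.] 0.77
axle top [0.661 0.126] [167. 284.] 0.73
axle top [0.586 0.053] [187. 304.] 0.65
axle top [ 0.462 -0.038] [220. 330.] 0.38
wheel scene [0.592 0.045] [228. 322.] 0.72
wheel scene [ 0.319 -0.178] [148. 263.] 0.63
wheel top [0.587 0.051] [186. 305.] 0.77
wheel top [ 0.327 -0.171] [257. 369.] 0.74
red_knob scene [0.573 0.039] [228. 321.] 0.7
red_knob scene [ 0.213 -0.216] [129. 259.] 0.61
red_knob top [0.602 0.022] [185. 313.] 0.97
red_knob top [ 0.33  -0.198] [257. 375.] 0.64
beaker_a scene [0.52  0.227] [233. 380.] 0.93
beaker_a scene [ 0.505 -0.482] [208. 168.] 0.71
beaker_a top [0.535 0.226] [208. 261.] 0.64
beaker_a top [0.607 0.021] [189. 313.] 0.64
beaker_a top [ 0.496 -0.484] [215. 440.] 0.51
flask scene [0.418 0.488] [214. 460.] 0.6
flask scene [0.518 0.046] [227. 324.] 0.27
flask top [0.417 0.499] [239. 192.] 0.84
slide_box scene [ 0.478 -0.05 ] [214. 297.] 0.9
slide_box top [ 0.483 -0.037] [220. 328.] 0.84
jar scene [ 0.668 -0.121] [264. 266.] 0.94
jar top [ 0.668 -0.105] [174. 344.] 0.55
petri scene [0.702 0.123] [283. 344.] 0.57
petri top [0.695 0.123] [168. 288.] 0.59
```

View pics/c.png

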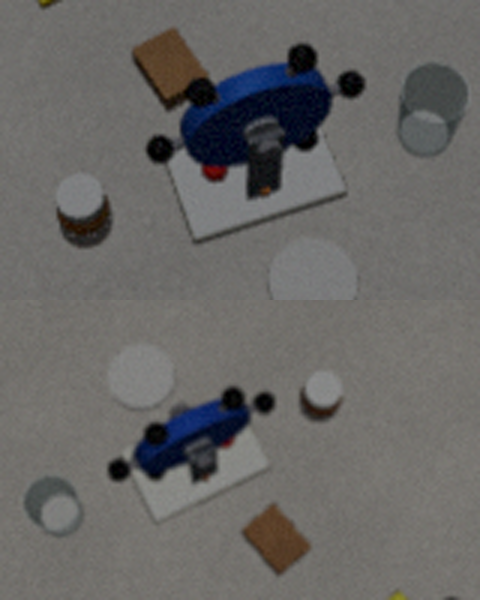

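Crop: the cream-based stand with the blue wheel is confirmed. Its red knob is at the lower left (scene px about 312,247), with two black knobs at the upper left and upper right, one at either side, and one hidden at the lower right. The slide box is in front, the jar on the -y side and the beaker on the +y side.

```bash
python3 - <<'E'
from h import *
from scipy.optimize import least_squares
S=np.array([[302,58],[350,84],[203,93],[160,149],[306,139],[215,170]])/3+[240,190]
T=np.array([[233,98],[265,102],[156,134],[119,169]])/3+[240,140]
# u toward +y; theta from top toward u. red low at -u
si=[0,1,-1,-2,2,3]; # steps *60 from knob at upper right
def knobs(p,k):
    x,y,w,t=p;u=np.array([-np.sin(w),np.cos(w),0]);a=t+np.radians(60)*np.array(k)
    return np.array([x,y,.135])+.098*(np.cos(a)[:,None]*[0,0,1]+np.sin(a)[:,None]*u)
best=None
for t0 in(10,30,50):
 for si in([0,1,-1,-2,2,-3],):
  for ti in([-1,-2,0,1],):
   f=lambda p:np.r_[(proj("scene",knobs(p,si))-S-p[4:6]*0).ravel(),(proj("top",knobs(p,ti))-T).ravel()]
   r=least_squares(f,[.587,.051,-.3,np.radians(t0)],loss="soft_l1")
   print(r.cost,r.x[:2],np.degrees(r.x[2:]),np.round(f(r.x),1))
p=r.x
for k in range(6):print(k,np.round(knobs(p,[k])[0],4),(np.degrees(p[3])+60*k)%360)
from scipy.spatial.transform import Rotation as R
s=ctrl.sense();print(R.from_rotvec(s["tool_rot"]).as_matrix().round(3))
E
```

```text
Traceback (most recent call last):
ValueError: operands could not be broadcast together with shapes (6,2) (0,)
```

```bash
python3 - <<'E'
from h import *
from scipy.optimize import least_squares
S=np.array([[302,58],[350,84],[203,93],[160,149],[306,139],[215,170]])/3+[240,190]
T=np.array([[233,98],[265,102],[156,134],[119,169]])/3+[240,140]
def knobs(p,k):
    x,y,w,t=p;u=np.array([-np.sin(w),np.cos(w),0]);a=t+np.radians(60)*np.array(k)
    return np.array([x,y,.135])+.098*(np.cos(a)[:,None]*[0,0,1]+np.sin(a)[:,None]*u)
f=lambda p:np.r_[(proj("scene",knobs(p,[0,1,-1,-2,2,-3]))-S).ravel(),(proj("top",knobs(p,[-1,-2,0,1]))-T).ravel()]
for t0 in(10,30,50):
   r=least_squares(f,[.587,.051,.3,np.radians(t0)],loss="soft_l1")
   print(r.cost,r.x[:2],np.degrees(r.x[2:]),np.round(f(r.x),1))
p=r.x
for k in range(6):print(k,np.round(knobs(p,[k])[0],4),(np.degrees(p[3])+60*k)%360)
from scipy.spatial.transform import Rotation as R
s=ctrl.sense();print(R.from_rotvec(s["tool_rot"]).as_matrix().round(3))
E
```

```text
1.4459001693989482 [0.59362661 0.05443655] [25.6667198  26.10492888] [ 0.  -0.2  0.1 -0.1 -0.7 -0.4 -0.  -0.1 -0.5 -0.5 -0.1 -0.5 -0.3 -0.5
 -0.6 -0.4 -0.3 -0.6 -0.3 -0.3]
1.445900169396939 [0.59362661 0.05443655] [25.6667186  26.10492749] [ 0.  -0.2  0.1 -0.1 -0.7 -0.4 -0.  -0.1 -0.5 -0.5 -0.1 -0.5 -0.3 -0.5
 -0.6 -0.4 -0.3 -0.6 -0.3 -0.3]
1.4459001693969746 [0.59362661 0.05443655] [25.66671845 26.10492731] [ 0.  -0.2  0.1 -0.1 -0.7 -0.4 -0.  -0.1 -0.5 -0.5 -0.1 -0.5 -0.3 -0.5
 -0.6 -0.4 -0.3 -0.6 -0.3 -0.3]
0 [0.5749 0.0933 0.223 ] 26.104927309608332
1 [0.5513 0.1426 0.1417] 86.10492730960833
2 [0.57   0.1037 0.0537] 146.10492730960834
3 [0.6123 0.0156 0.047 ] 206.10492730960834
4 [ 0.636  -0.0337  0.1283] 266.10492730960834
5 [0.6173 0.0052 0.2163] 326.10492730960834
[[-0.909  0.416  0.   ]
 [ 0.416  0.909  0.   ]
 [-0.     0.    -1.   ]]
```

Fit residual is below 1 px, and the axle agrees with the detections. With tool y along the axle, tool x is the in-plane direction.

```bash
python3 -m inch '{"dr":[[0,0,6.62],[0,0,6.62],[0,0,6.62],[0,0,6.62],[0,0,6.62]],"xyz":[[0,0,-10],[0,0,-10],[0,0,-10],[0,0,-10],[0,0,-12]],"jaw":[1,1,1,1,1]}'
python3 -m inch '{"dr":[[0,0,6.62],[0,0,0],[0,0,0],[0,0,0],[0,0,0]],"xyz":[[0,0,-3],[-20,2,0],[-33,3.3,0],[-33,3.3,0],[-33,3.3,0]],"jaw":[1,1,1,1,1]}'
for i in 1 2; do python3 -m inch '{"dr":[[0,0,0],[0,0,0],[0,0,0],[0,0,0],[0,0,0]],"xyz":[[-33,3.3,0],[-33,3.3,0],[-33,3.3,0],[-33,3.3,0],[-33,3.3,0]],"jaw":[1,1,1,1,1]}'; done
python3 -m inch '{"dr":[[0,0,0],[0,0,0],[0,0,0],[0,0,0]],"xyz":[[-33,3.3,0],[-33,3.3,0],[-33,3.3,0],[0,0,0]],"jaw":[1,1,1,1]}'
cat >> h.py <<'E'
from scipy.spatial.transform import Rotation as R
A=np.array([.5936,.0544,.135]);W=np.radians(25.7);U=np.array([-np.sin(W),np.cos(W),0]);N=np.array([np.cos(W),np.sin(W),0])
def need(P):
    s=ctrl.sense();Rm=R.from_rotvec(s["tool_rot"]).as_matrix()
    yerr=np.degrees(np.arctan2(Rm[1,1],Rm[0,1]))-np.degrees(W)
    return "dz-turn %.2f"%yerr,"mm",np.round(1000*Rm.T@(np.array(P)-s["eef_pos"]),1),"z",np.round(Rm[:,2],4),"t",round(s["time"],2),s["ft_force"].round(2)
E
python3 - <<'E'
from h import *
print(need([.5749,.0933,.229]))
b=ctrl.capture("wrist");m=ctrl.camera_model("wrist");cv2.imwrite("pics/w.png",b[:,:,::-1])
print(proj(0,[[.5749,.0933,.223],[.6173,.0052,.2163],[.5513,.1426,.1417]],m).round())
E
```

```text
time: 1.82
eef_pos: [0.2702, 0.591, 0.2997]
tool_rot: [1.523, 2.748, -0.001]
ft_force: [-0.1, 0.1, -0.5]
finger_gap: 0.087
gripper_force: 0.0
time: 2.23
eef_pos: [0.333, 0.4881, 0.3025]
tool_rot: [1.67, 2.661, 0.0]
ft_force: [0.7, 0.1, 0.4]
finger_gap: 0.0869
gripper_force: 0.0
time: 2.65
eef_pos: [0.4197, 0.3461, 0.3028]
tool_rot: [1.671, 2.66, 0.001]
ft_force: [1.2, -0.0, -0.4]
finger_gap: 0.0869
gripper_force: 0.0
time: 3.07
eef_pos: [0.5061, 0.2046, 0.3029]
tool_rot: [1.671, 2.66, 0.001]
ft_force: [1.5, 0.2, 0.2]
finger_gap: 0.087
gripper_force: 0.0
time: 3.4
eef_pos: [0.5603, 0.1126, 0.3029]
tool_rot: [1.684, 2.647, -0.004]
ft_force: [-0.3, -0.2, -0.2]
finger_gap: 0.087
gripper_force: 0.0
('dz-turn -0.62', 'mm', array([-23.3,   5. ,  74. ]), 'z', array([ 0.0026, -0.0044, -1.    ]), 't', 3.4, array([-0.25, -0.25, -0.2 ]))
[[325. 257.]
 [325. 362.]
 [323. 158.]]
```

View pics/w.png

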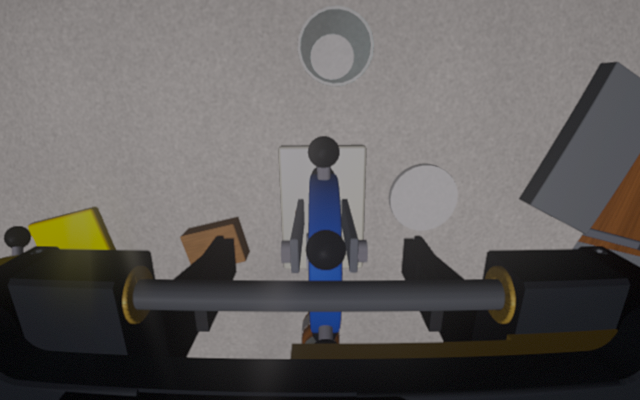

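The wrist view shows knob 0 at (325,250) and knob 1 at (323,152), both 6-7 px from the prediction along the wheel and centred across it. The arm was still settling, so I'll approach halfway and check again.

```bash
python3 -m inch '{"dr":[[0,0,0],[0,0,0],[0,0,0],[0,0,0],[0,0,0]],"xyz":[[-10,2,10],[-10,2,10],[0,1,10],[0,0,0],[0,0,0]],"jaw":[1,1,1,1,1]}' >/dev/null
python3 - <<'E'
from h import *
m=ctrl.camera_model("wrist");b=ctrl.capture("wrist")
print(need([.5749,.0933,.229]))
print(proj(0,[[.5749,.0933,.223],[.5513,.1426,.1417]],m).round())
# dark-blob centre of knob 1 and 0
g=cv2.cvtColor(b,cv2.COLOR_RGB2GRAY)
c=cv2.HoughCircles(cv2.medianBlur(g[60:330,240:400],3),cv2.HOUGH_GRADIENT,1,30,param1=80,param2=14,minRadius=10,maxRadius=35)
print(None if c is None else c[0][:6]+[240,60,0])
cv2.imwrite("pics/w2.png",b[:,:,::-1])
E
```

```text
('dz-turn 0.10', 'mm', array([-13.8,  -1.3,  43. ]), 'z', array([-0.0012,  0.    , -1.    ]), 't', 3.92, array([-0.2 , -0.31,  0.57]))
[[317. 260.]
 [318. 148.]]
[[316.5        261.5         26.39999962]
 [317.5        147.5         17.89999962]]
```

View pics/w2.png

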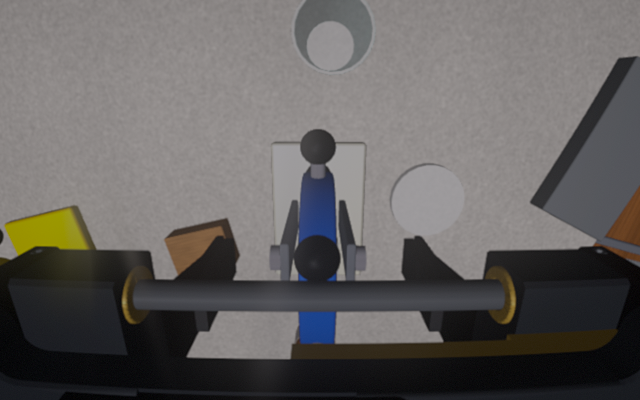

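Knobs at (317,261) and (318,148), within about 1 px of the prediction. Descend and grip.

```bash
python3 -m inch '{"dr":[[0,0,0],[0,0,0],[0,0,0],[0,0,0],[0,0,0]],"xyz":[[-7,-1.3,0],[-6.8,0,10],[0,0,13],[0,0,13],[0,0,7]],"jaw":[1,1,1,1,1]}' >/dev/null
python3 -m inch '{"dr":[[0,0,0],[0,0,0]],"xyz":[[0,0,0],[0,0,0]],"jaw":[1,1]}' 
python3 -c "
from h import *;print(need([.5749,.0933,.229]))"
for i in 1 2; do python3 -m inch '{"dr":[[0,0,0],[0,0,0],[0,0,0],[0,0,0],[0,0,0]],"xyz":[[0,0,0],[0,0,0],[0,0,0],[0,0,0],[0,0,0]],"jaw":[-1,-1,-1,-1,-1]}' 30; done
python3 -c "
from h import *;print(need([.5749,.0933,.229]))"
```

```text
time: 4.5
eef_pos: [0.5749, 0.0926, 0.2286]
tool_rot: [-1.67, -2.659, 0.002]
ft_force: [0.4, -0.6, 0.3]
finger_gap: 0.087
gripper_force: 0.0
('dz-turn 0.04', 'mm', array([ 0.6,  0.3, -0.4]), 'z', array([-1.7e-03, -4.0e-04, -1.0e+00]), 't', 4.5, array([ 0.39, -0.62,  0.25]))
time: 4.92
eef_pos: [0.5756, 0.0924, 0.2299]
tool_rot: [1.671, 2.66, 0.001]
ft_force: [0.5, 0.8, 0.1]
finger_gap: 0.0615
gripper_force: 0.0
time: 5.33
eef_pos: [0.5754, 0.0923, 0.2296]
tool_rot: [1.671, 2.66, 0.0]
ft_force: [-0.2, 0.1, -0.4]
finger_gap: 0.0285
gripper_force: 0.0
('dz-turn 0.01', 'mm', array([ 1.1, -0. ,  0.6]), 'z', array([ 1.e-04,  0.e+00, -1.e+00]), 't', 5.33, array([-0.17,  0.11, -0.41]))
```

```bash
cat > tab.py <<'E'
import numpy as np,sys
def tab(a,b,step,n,off=(0,0)):
    k=int(round(abs(b-a)/step));t=np.radians(np.linspace(a,b,k+1))
    P=np.round(np.c_[98*np.sin(t),-98*np.cos(t)],1);d=np.diff(P,axis=0).round(1)
    for i in range(0,k,n):print(round(np.degrees(t[i]),1),"["+",".join("[%g,0,%g]"%tuple(x) for x in d[i:i+n])+"]")
a=list(map(float,sys.argv[1:4]));tab(*a,int(sys.argv[4]))
E
python3 tab.py 25 55 2.5 3; python3 tab.py 55 -57.5 2.5 3;python3 tab.py -57.5 55 2.5 3
```

```text
25.0 [[3.9,0,1.9],[3.7,0,2],[3.7,0,2.2]]
32.5 [[3.5,0,2.4],[3.5,0,2.6],[3.3,0,2.6]]
40.0 [[3.2,0,2.8],[3.1,0,3],[3,0,3.1]]
47.5 [[2.8,0,3.2],[2.6,0,3.3],[2.6,0,3.5]]
55.0 [[-2.6,0,-3.5],[-2.6,0,-3.3],[-2.8,0,-3.2]]
47.5 [[-3,0,-3.1],[-3.1,0,-3],[-3.2,0,-2.8]]
40.0 [[-3.3,0,-2.6],[-3.5,0,-2.6],[-3.5,0,-2.4]]
32.5 [[-3.7,0,-2.2],[-3.7,0,-2],[-3.9,0,-1.9]]
25.0 [[-3.9,0,-1.7],[-4,0,-1.6],[-4,0,-1.4]]
17.5 [[-4.1,0,-1.2],[-4.2,0,-1],[-4.2,0,-0.8]]
10.0 [[-4.2,0,-0.7],[-4.3,0,-0.4],[-4.2,0,-0.3]]
2.5 [[-4.3,0,-0.1],[-4.3,0,0.1],[-4.2,0,0.3]]
-5.0 [[-4.3,0,0.4],[-4.2,0,0.7],[-4.2,0,0.8]]
-12.5 [[-4.2,0,1],[-4.1,0,1.2],[-4,0,1.4]]
-20.0 [[-4,0,1.6],[-3.9,0,1.7],[-3.9,0,1.9]]
-27.5 [[-3.7,0,2],[-3.7,0,2.2],[-3.5,0,2.4]]
-35.0 [[-3.5,0,2.6],[-3.3,0,2.6],[-3.2,0,2.8]]
-42.5 [[-3.1,0,3],[-3,0,3.1],[-2.8,0,3.2]]
-50.0 [[-2.6,0,3.3],[-2.6,0,3.5],[-2.4,0,3.5]]
-57.5 [[2.4,0,-3.5],[2.6,0,-3.5],[2.6,0,-3.3]]
-50.0 [[2.8,0,-3.2],[3,0,-3.1],[3.1,0,-3]]
-42.5 [[3.2,0,-2.8],[3.3,0,-2.6],[3.5,0,-2.6]]
-35.0 [[3.5,0,-2.4],[3.7,0,-2.2],[3.7,0,-2]]
-27.5 [[3.9,0,-1.9],[3.9,0,-1.7],[4,0,-1.6]]
-20.0 [[4,0,-1.4],[4.1,0,-1.2],[4.2,0,-1]]
-12.5 [[4.2,0,-0.8],[4.2,0,-0.7],[4.3,0,-0.4]]
-5.0 [[4.2,0,-0.3],[4.3,0,-0.1],[4.3,0,0.1]]
2.5 [[4.2,0,0.3],[4.3,0,0.4],[4.2,0,0.7]]
10.0 [[4.2,0,0.8],[4.2,0,1],[4.1,0,1.2]]
17.5 [[4,0,1.4],[4,0,1.6],[3.9,0,1.7]]
25.0 [[3.9,0,1.9],[3.7,0,2],[3.7,0,2.2]]
32.5 [[3.5,0,2.4],[3.5,0,2.6],[3.3,0,2.6]]
40.0 [[3.2,0,2.8],[3.1,0,3],[3,0,3.1]]
47.5 [[2.8,0,3.2],[2.6,0,3.3],[2.6,0,3.5]]
```

First check that the grip turns the wheel properly, from 25° to 55°.

```bash
Z='x'; {
python3 -m inch '{"dr":[[0,0,0],[0,0,0]],"xyz":[[0,0,0],[0,0,0]],"jaw":[-1,-1]}'
python3 -m inch '{"dr":[[0,0,0],[0,0,0],[0,0,0]],"xyz":[[3.9,0,1.9],[3.7,0,2],[3.7,0,2.2]],"jaw":[-1,-1,-1]}'
python3 -m inch '{"dr":[[0,0,0],[0,0,0],[0,0,0]],"xyz":[[3.5,0,2.4],[3.5,0,2.6],[3.3,0,2.6]],"jaw":[-1,-1,-1]}'
python3 -m inch '{"dr":[[0,0,0],[0,0,0],[0,0,0]],"xyz":[[3.2,0,2.8],[3.1,0,3],[3,0,3.1]],"jaw":[-1,-1,-1]}'
python3 -m inch '{"dr":[[0,0,0],[0,0,0],[0,0,0]],"xyz":[[2.8,0,3.2],[2.6,0,3.3],[2.6,0,3.5]],"jaw":[-1,-1,-1]}'
} | tee -a log
cat > an.py <<'E'
from h import *
import re
def load(f="log"):
    t=open(f).read();g=lambda k:[np.array(eval(v),float) for v in re.findall(k+r": (.*)",t)]
    return np.array(g("time")),np.array(g("eef_pos")),np.array(g("ft_force"))
def red(p,F):
    r=p-[0,0,.006]-A;th=np.arctan2(r@U,r[:,2])
    tg=np.cos(th)[:,None]*U-np.sin(th)[:,None]*[0,0,1];rd=np.sin(th)[:,None]*U+np.cos(th)[:,None]*[0,0,1]
    return np.degrees(th),np.hypot(r@U,r[:,2])*1000,(F*tg).sum(1),(F*rd).sum(1),F@N
if __name__=="__main__":
    t,p,F=load()
    for x in zip(t,*red(p,F)):print(*np.round(x,2))
E
python3 an.py
```

```text
time: 5.5
eef_pos: [0.5753, 0.0923, 0.2296]
tool_rot: [-1.671, -2.66, 0.0]
ft_force: [0.0, 0.4, 0.6]
finger_gap: 0.0263
gripper_force: 30.0
time: 5.75
eef_pos: [0.5705, 0.102, 0.2233]
tool_rot: [1.672, 2.659, -0.001]
ft_force: [0.3, -2.0, 1.2]
finger_gap: 0.0259
gripper_force: 30.0
time: 6.0
eef_pos: [0.5659, 0.1117, 0.2154]
tool_rot: [1.671, 2.659, -0.001]
ft_force: [1.2, -3.3, -0.4]
finger_gap: 0.0263
gripper_force: 30.0
time: 6.25
eef_pos: [0.5619, 0.12, 0.2065]
tool_rot: [1.672, 2.659, -0.001]
ft_force: [1.5, -3.9, -0.7]
finger_gap: 0.0266
gripper_force: 30.0
time: 6.5
eef_pos: [0.5585, 0.1273, 0.1967]
tool_rot: [1.672, 2.66, -0.0]
ft_force: [0.6, -4.0, 0.3]
finger_gap: 0.0264
gripper_force: 30.0
5.5 25.41 98.09 0.07 0.7 0.17
5.75 32.74 97.84 -2.27 -0.04 -0.6
6.0 40.54 97.91 -2.4 -2.58 -0.35
6.25 48.04 97.97 -2.26 -3.57 -0.34
6.5 55.46 98.23 -2.44 -3.01 -1.19
```

Turns well. Full sweep down to -57.5° and back.

```bash
{
python3 -m inch '{"dr":[[0,0,0],[0,0,0],[0,0,0]],"xyz":[[-2.6,0,-3.5],[-2.6,0,-3.3],[-2.8,0,-3.2]],"jaw":[-1,-1,-1]}'
python3 -m inch '{"dr":[[0,0,0],[0,0,0],[0,0,0]],"xyz":[[-3,0,-3.1],[-3.1,0,-3],[-3.2,0,-2.8]],"jaw":[-1,-1,-1]}'
python3 -m inch '{"dr":[[0,0,0],[0,0,0],[0,0,0]],"xyz":[[-3.3,0,-2.6],[-3.5,0,-2.6],[-3.5,0,-2.4]],"jaw":[-1,-1,-1]}'
python3 -m inch '{"dr":[[0,0,0],[0,0,0],[0,0,0]],"xyz":[[-3.7,0,-2.2],[-3.7,0,-2],[-3.9,0,-1.9]],"jaw":[-1,-1,-1]}'
python3 -m inch '{"dr":[[0,0,0],[0,0,0],[0,0,0]],"xyz":[[-3.9,0,-1.7],[-4,0,-1.6],[-4,0,-1.4]],"jaw":[-1,-1,-1]}'
python3 -m inch '{"dr":[[0,0,0],[0,0,0],[0,0,0]],"xyz":[[-4.1,0,-1.2],[-4.2,0,-1],[-4.2,0,-0.8]],"jaw":[-1,-1,-1]}'
python3 -m inch '{"dr":[[0,0,0],[0,0,0],[0,0,0]],"xyz":[[-4.2,0,-0.7],[-4.3,0,-0.4],[-4.2,0,-0.3]],"jaw":[-1,-1,-1]}'
python3 -m inch '{"dr":[[0,0,0],[0,0,0],[0,0,0]],"xyz":[[-4.3,0,-0.1],[-4.3,0,0.1],[-4.2,0,0.3]],"jaw":[-1,-1,-1]}'
python3 -m inch '{"dr":[[0,0,0],[0,0,0],[0,0,0]],"xyz":[[-4.3,0,0.4],[-4.2,0,0.7],[-4.2,0,0.8]],"jaw":[-1,-1,-1]}'
python3 -m inch '{"dr":[[0,0,0],[0,0,0],[0,0,0]],"xyz":[[-4.2,0,1],[-4.1,0,1.2],[-4,0,1.4]],"jaw":[-1,-1,-1]}'
python3 -m inch '{"dr":[[0,0,0],[0,0,0],[0,0,0]],"xyz":[[-4,0,1.6],[-3.9,0,1.7],[-3.9,0,1.9]],"jaw":[-1,-1,-1]}'
python3 -m inch '{"dr":[[0,0,0],[0,0,0],[0,0,0]],"xyz":[[-3.7,0,2],[-3.7,0,2.2],[-3.5,0,2.4]],"jaw":[-1,-1,-1]}'
python3 -m inch '{"dr":[[0,0,0],[0,0,0],[0,0,0]],"xyz":[[-3.5,0,2.6],[-3.3,0,2.6],[-3.2,0,2.8]],"jaw":[-1,-1,-1]}'
python3 -m inch '{"dr":[[0,0,0],[0,0,0],[0,0,0]],"xyz":[[-3.1,0,3],[-3,0,3.1],[-2.8,0,3.2]],"jaw":[-1,-1,-1]}'
python3 -m inch '{"dr":[[0,0,0],[0,0,0],[0,0,0]],"xyz":[[-2.6,0,3.3],[-2.6,0,3.5],[-2.4,0,3.5]],"jaw":[-1,-1,-1]}'
python3 -m inch '{"dr":[[0,0,0],[0,0,0],[0,0,0]],"xyz":[[2.4,0,-3.5],[2.6,0,-3.5],[2.6,0,-3.3]],"jaw":[-1,-1,-1]}'
python3 -m inch '{"dr":[[0,0,0],[0,0,0],[0,0,0]],"xyz":[[2.8,0,-3.2],[3,0,-3.1],[3.1,0,-3]],"jaw":[-1,-1,-1]}'
python3 -m inch '{"dr":[[0,0,0],[0,0,0],[0,0,0]],"xyz":[[3.2,0,-2.8],[3.3,0,-2.6],[3.5,0,-2.6]],"jaw":[-1,-1,-1]}'
python3 -m inch '{"dr":[[0,0,0],[0,0,0],[0,0,0]],"xyz":[[3.5,0,-2.4],[3.7,0,-2.2],[3.7,0,-2]],"jaw":[-1,-1,-1]}'
python3 -m inch '{"dr":[[0,0,0],[0,0,0],[0,0,0]],"xyz":[[3.9,0,-1.9],[3.9,0,-1.7],[4,0,-1.6]],"jaw":[-1,-1,-1]}'
python3 -m inch '{"dr":[[0,0,0],[0,0,0],[0,0,0]],"xyz":[[4,0,-1.4],[4.1,0,-1.2],[4.2,0,-1]],"jaw":[-1,-1,-1]}'
python3 -m inch '{"dr":[[0,0,0],[0,0,0],[0,0,0]],"xyz":[[4.2,0,-0.8],[4.2,0,-0.7],[4.3,0,-0.4]],"jaw":[-1,-1,-1]}'
python3 -m inch '{"dr":[[0,0,0],[0,0,0],[0,0,0]],"xyz":[[4.2,0,-0.3],[4.3,0,-0.1],[4.3,0,0.1]],"jaw":[-1,-1,-1]}'
python3 -m inch '{"dr":[[0,0,0],[0,0,0],[0,0,0]],"xyz":[[4.2,0,0.3],[4.3,0,0.4],[4.2,0,0.7]],"jaw":[-1,-1,-1]}'
python3 -m inch '{"dr":[[0,0,0],[0,0,0],[0,0,0]],"xyz":[[4.2,0,0.8],[4.2,0,1],[4.1,0,1.2]],"jaw":[-1,-1,-1]}'
python3 -m inch '{"dr":[[0,0,0],[0,0,0],[0,0,0]],"xyz":[[4,0,1.4],[4,0,1.6],[3.9,0,1.7]],"jaw":[-1,-1,-1]}'
python3 -m inch '{"dr":[[0,0,0],[0,0,0],[0,0,0]],"xyz":[[3.9,0,1.9],[3.7,0,2],[3.7,0,2.2]],"jaw":[-1,-1,-1]}'
python3 -m inch '{"dr":[[0,0,0],[0,0,0],[0,0,0]],"xyz":[[3.5,0,2.4],[3.5,0,2.6],[3.3,0,2.6]],"jaw":[-1,-1,-1]}'
python3 -m inch '{"dr":[[0,0,0],[0,0,0],[0,0,0]],"xyz":[[3.2,0,2.8],[3.1,0,3],[3,0,3.1]],"jaw":[-1,-1,-1]}'
python3 -m inch '{"dr":[[0,0,0],[0,0,0],[0,0,0]],"xyz":[[2.8,0,3.2],[2.6,0,3.3],[2.6,0,3.5]],"jaw":[-1,-1,-1]}'
} >>log; python3 an.py
```

```text
5.5 25.41 98.09 0.07 0.7 0.17
5.75 32.74 97.84 -2.27 -0.04 -0.6
6.0 40.54 97.91 -2.4 -2.58 -0.35
6.25 48.04 97.97 -2.26 -3.57 -0.34
6.5 55.46 98.23 -2.44 -3.01 -1.19
6.75 48.7 98.34 7.72 -8.94 1.77
7.0 40.86 98.51 6.76 -8.03 2.37
7.25 33.26 98.67 7.98 -7.21 2.2
7.5 25.8 98.75 7.66 -6.18 0.03
7.75 18.48 98.9 9.12 -4.75 -1.0
8.0 11.28 99.01 8.4 -2.91 -1.41
8.25 3.93 99.23 8.42 -1.93 -3.12
8.5 -3.55 99.59 8.3 0.69 -2.36
8.75 -11.17 99.99 8.13 1.15 -4.59
9.0 -18.85 100.49 7.94 2.57 -4.66
9.25 -26.55 100.95 7.23 4.32 -4.59
9.5 -34.08 101.54 6.73 2.81 -4.62
9.75 -41.59 102.02 7.03 3.79 -5.01
10.0 -49.07 102.42 6.05 3.4 -5.43
10.25 -56.42 102.87 6.19 3.33 -4.57
10.5 -50.15 102.54 -2.4 4.28 -2.66
10.75 -42.84 102.15 -2.71 3.88 -1.23
11.0 -35.49 101.69 -3.0 3.0 -1.9
11.25 -27.95 100.87 -3.38 3.83 -2.52
11.5 -20.17 100.03 -2.94 5.23 -3.2
11.75 -12.25 99.06 -2.15 4.87 -2.95
12.0 -4.26 98.17 -2.1 3.97 -4.48
12.25 3.53 97.28 -2.75 -0.47 -2.78
12.5 10.88 96.64 -2.79 -7.36 -0.65
12.75 17.85 96.13 -2.93 -13.13 1.71
13.0 24.95 95.73 -2.4 -14.46 2.45
13.25 31.98 95.5 -2.64 -14.03 2.11
13.5 39.27 95.32 -3.8 -11.5 1.63
13.75 46.71 95.37 -2.58 -10.76 0.82
14.0 54.23 95.64 -3.5 -8.79 -0.31
```

The force averaged over both directions peaks near θ₀≈+8° and points toward +u. So the heavy side sits about 82° ahead of knob 0, roughly 137° now. I'll fit it, then release and take the next knob (near -5°) to push it on to 180°.

```bash
python3 - <<'E'
from an import *
from scipy.optimize import curve_fit
t,p,F=load();th,r,ft,fr,fn=red(p,F)
d=np.sign(np.gradient(th));d[4]=1;d[19]=-1
k=(t>5.6);k&=~np.isin(t.round(2),[6.75,10.5,5.75]);x=np.radians(th);
for nm,X in(("const",[d]),("lin",[d,d*x]),("lin+rad",[d,d*x,d*abs(fr)]),("biasU",[d,d*x,np.cos(x)]) ):
    M=np.c_[np.cos(x),np.sin(x),np.array(X[:3 if nm!="biasU" else 2]).T][k]
    c,res,_,_=np.linalg.lstsq(M,ft[k],rcond=None);s=np.sqrt(res[0]/(k.sum()-len(c)));C=np.linalg.inv(M.T@M)*s*s
    print(nm,"p",np.degrees(np.arctan2(c[1],c[0])).round(1),"+-",np.degrees(np.sqrt(C[1,1])/c[0]).round(1),"A",np.hypot(*c[:2]).round(2),c.round(2),s.round(2))
E
python3 -m inch '{"dr":[[0,0,0],[0,0,0],[0,0,0],[0,0,0],[0,0,0]],"xyz":[[0,0,0],[0,0,0],[0,0,0],[0,0,0],[0,0,0]],"jaw":[1,1,1,1,1]}' 20
python3 -m inch '{"dr":[[0,0,0],[0,0,0],[0,0,0],[0,0,0],[0,0,0]],"xyz":[[0,0,-20],[0,0,-25],[0,0,-25],[0,0,-20],[0,0,0]],"jaw":[1,1,1,1,1]}'
python3 -m inch '{"dr":[[0,0,0],[0,0,0],[0,0,0],[0,0,0],[0,0,0]],"xyz":[[-25,0,0],[-30,0,0],[-10,0,0],[0,0,0],[0,0,0]],"jaw":[1,1,1,1,1]}'
python3 - <<'E'
from h import *
m=ctrl.camera_model("wrist");b=ctrl.capture("wrist")
for a in(-7,-6,-5,-4,-60+52,-60+57):
  a=np.radians(a);b5=A+.098*(np.sin(a)*U+np.cos(a)*np.array([0,0,1]));a+=np.pi/3;b0=A+.098*(np.sin(a)*U+np.cos(a)*np.array([0,0,1]))
  print(np.degrees(a)-60,proj(0,[b5,b0],m).round(1).tolist(),need(b5+[0,0,.006])[:3])
g=cv2.cvtColor(b,cv2.COLOR_RGB2GRAY)
c=cv2.HoughCircles(cv2.medianBlur(g[40:330,240:400],3),cv2.HOUGH_GRADIENT,1,30,param1=80,param2=14,minRadius=10,maxRadius=35)
print(None if c is None else c[0][:6]+[240,40,0])
cv2.imwrite("pics/w3.png",b[:,:,::-1])
E
```

```text
const p 11.1 +- 3.9 A 2.88 [ 2.83  0.55 -5.21] 0.52
lin p 11.3 +- 3.9 A 2.9 [ 2.85  0.57 -5.2  -0.1 ] 0.53
lin+rad p 11.5 +- 3.9 A 2.94 [ 2.88  0.59 -5.06 -0.02 -0.03] 0.53
biasU p 11.3 +- 3.9 A 2.9 [ 2.85  0.57 -5.2  -0.1 ] 0.53
time: 14.42
eef_pos: [0.5586, 0.1286, 0.1975]
tool_rot: [-1.67, -2.661, -0.003]
ft_force: [0.1, -0.4, 0.3]
finger_gap: 0.052
gripper_force: 0.0
time: 14.83
eef_pos: [0.5606, 0.1284, 0.2922]
tool_rot: [1.668, 2.656, 0.011]
ft_force: [1.2, -0.0, 1.0]
finger_gap: 0.0834
gripper_force: 0.0
time: 15.25
eef_pos: [0.5864, 0.0692, 0.2865]
tool_rot: [-1.672, -2.658, -0.0]
ft_force: [0.7, 0.3, -1.0]
finger_gap: 0.0872
gripper_force: 0.0
-7.0 [[318.5, 276.4], [318.5, 124.7]] ('dz-turn 0.08', 'mm', array([-29.7,  -0.3,  48.2]))
-6.000000000000007 [[318.5, 274.1], [318.5, 123.0]] ('dz-turn 0.08', 'mm', array([-28. ,  -0.3,  48. ]))
-5.000000000000007 [[318.5, 271.8], [318.5, 121.3]] ('dz-turn 0.08', 'mm', array([-26.3,  -0.3,  47.8]))
-4.000000000000007 [[318.5, 269.5], [318.5, 119.7]] ('dz-turn 0.08', 'mm', array([-24.6,  -0.3,  47.7]))
-8.0 [[318.5, 278.6], [318.5, 126.5]] ('dz-turn 0.08', 'mm', array([-31.4,  -0.3,  48.4]))
-3.0 [[318.5, 267.1], [318.5, 118.1]] ('dz-turn 0.08', 'mm', array([-22.9,  -0.3,  47.6]))
[[318.5        265.5         22.79999924]
 [318.5        114.5         21.        ]]
```

View pics/w3.png

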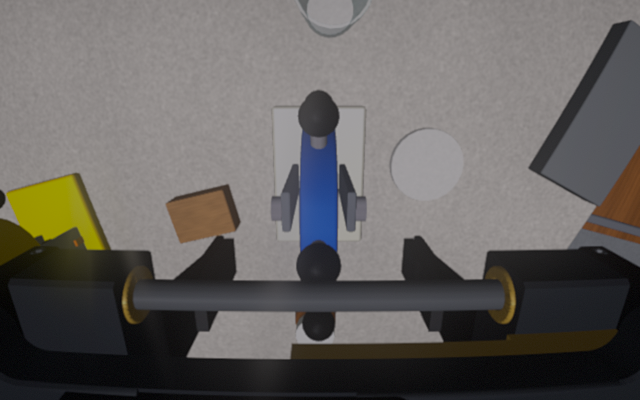

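Wrist view: knob 5 is at (318,265), giving θ₅≈-2.3°, and knob 0 is at (318,115). The fit says the heavy side is about 79° ahead of knob 0, so the target is θ₅≈41°. I'll grip knob 5 and refine around that balance point.

```bash
python3 -m inch '{"dr":[[0,0,0],[0,0,0],[0,0,0],[0,0,0],[0,0,0]],"xyz":[[-11,-0.3,0],[-10.6,0,0],[0,0,15],[0,0,16],[0,0,16.5]],"jaw":[1,1,1,1,1]}' >/dev/null
python3 -m inch '{"dr":[[0,0,0],[0,0,0],[0,0,0]],"xyz":[[0,0,0],[0,0,0],[0,0,0]],"jaw":[1,1,1]}' >/dev/null
python3 -c "
from h import *;a=np.radians(-2.2);print(need(A+.098*(np.sin(a)*U+np.cos(a)*np.array([0,0,1]))+[0,0,.006]))"
python3 tab.py -2 58 2.5 3; echo; python3 tab.py 58 22 2 2; echo; python3 tab.py 22 58 2 2
```

```text
('dz-turn 0.01', 'mm', array([ 2.3, -0.2,  1.5]), 'z', array([ 1.2e-03,  1.0e-04, -1.0e+00]), 't', 15.97, array([0.39, 0.75, 0.9 ]))
-2.0 [[4.3,0,-0.1],[4.2,0,0.1],[4.3,0,0.4]]
5.5 [[4.2,0,0.5],[4.3,0,0.6],[4.1,0,0.9]]
13.0 [[4.2,0,1.1],[4.1,0,1.2],[4,0,1.4]]
20.5 [[4,0,1.6],[3.9,0,1.7],[3.8,0,2]]
28.0 [[3.7,0,2.1],[3.7,0,2.2],[3.5,0,2.4]]
35.5 [[3.4,0,2.6],[3.3,0,2.7],[3.2,0,2.8]]
43.0 [[3.1,0,3],[2.9,0,3.1],[2.8,0,3.3]]
50.5 [[2.7,0,3.3],[2.5,0,3.5],[2.3,0,3.6]]

58.0 [[-1.9,0,-2.9],[-1.9,0,-2.8]]
54.0 [[-2.1,0,-2.7],[-2.1,0,-2.7]]
50.0 [[-2.3,0,-2.6],[-2.3,0,-2.5]]
46.0 [[-2.4,0,-2.4],[-2.5,0,-2.3]]
42.0 [[-2.6,0,-2.3],[-2.7,0,-2.1]]
38.0 [[-2.7,0,-2.1],[-2.8,0,-1.9]]
34.0 [[-2.9,0,-1.9],[-2.9,0,-1.8]]
30.0 [[-3,0,-1.6],[-3,0,-1.6]]
26.0 [[-3.1,0,-1.4],[-3.2,0,-1.4]]

22.0 [[3.2,0,1.4],[3.1,0,1.4]]
26.0 [[3,0,1.6],[3,0,1.6]]
30.0 [[2.9,0,1.8],[2.9,0,1.9]]
34.0 [[2.8,0,1.9],[2.7,0,2.1]]
38.0 [[2.7,0,2.1],[2.6,0,2.3]]
42.0 [[2.5,0,2.3],[2.4,0,2.4]]
46.0 [[2.3,0,2.5],[2.3,0,2.6]]
50.0 [[2.1,0,2.7],[2.1,0,2.7]]
54.0 [[1.9,0,2.8],[1.9,0,2.9]]
```

```bash
python3 -m inch '{"dr":[[0,0,0],[0,0,0],[0,0,0],[0,0,0],[0,0,0]],"xyz":[[2.3,0,1.5],[0,0,0],[0,0,0],[0,0,0],[0,0,0]],"jaw":[1,1,-1,-1,-1]}' 45
python3 -m inch '{"dr":[[0,0,0],[0,0,0],[0,0,0],[0,0,0],[0,0,0]],"xyz":[[0,0,0],[0,0,0],[0,0,0],[0,0,0],[0,0,0]],"jaw":[-1,-1,-1,-1,-1]}' >/dev/null
{ python3 -m inch '{"dr":[[0,0,0],[0,0,0],[0,0,0],[0,0,0],[0,0,0]],"xyz":[[0,0,0],[0,0,0],[0,0,0],[0,0,0],[0,0,0]],"jaw":[-1,-1,-1,-1,-1]}'
python3 -m inch '{"dr":[[0,0,0],[0,0,0],[0,0,0]],"xyz":[[4.3,0,-0.1],[4.2,0,0.1],[4.3,0,0.4]],"jaw":[-1,-1,-1]}'
python3 -m inch '{"dr":[[0,0,0],[0,0,0],[0,0,0]],"xyz":[[4.2,0,0.5],[4.3,0,0.6],[4.1,0,0.9]],"jaw":[-1,-1,-1]}'
python3 -m inch '{"dr":[[0,0,0],[0,0,0],[0,0,0]],"xyz":[[4.2,0,1.1],[4.1,0,1.2],[4,0,1.4]],"jaw":[-1,-1,-1]}'
python3 -m inch '{"dr":[[0,0,0],[0,0,0],[0,0,0]],"xyz":[[4,0,1.6],[3.9,0,1.7],[3.8,0,2]],"jaw":[-1,-1,-1]}'
python3 -m inch '{"dr":[[0,0,0],[0,0,0],[0,0,0]],"xyz":[[3.7,0,2.1],[3.7,0,2.2],[3.5,0,2.4]],"jaw":[-1,-1,-1]}'
python3 -m inch '{"dr":[[0,0,0],[0,0,0],[0,0,0]],"xyz":[[3.4,0,2.6],[3.3,0,2.7],[3.2,0,2.8]],"jaw":[-1,-1,-1]}'
python3 -m inch '{"dr":[[0,0,0],[0,0,0],[0,0,0]],"xyz":[[3.1,0,3],[2.9,0,3.1],[2.8,0,3.3]],"jaw":[-1,-1,-1]}'
python3 -m inch '{"dr":[[0,0,0],[0,0,0],[0,0,0]],"xyz":[[2.7,0,3.3],[2.5,0,3.5],[2.3,0,3.6]],"jaw":[-1,-1,-1]}'
python3 -m inch '{"dr":[[0,0,0],[0,0,0]],"xyz":[[-1.9,0,-2.9],[-1.9,0,-2.8]],"jaw":[-1,-1]}'
python3 -m inch '{"dr":[[0,0,0],[0,0,0]],"xyz":[[-2.1,0,-2.7],[-2.1,0,-2.7]],"jaw":[-1,-1]}'
python3 -m inch '{"dr":[[0,0,0],[0,0,0]],"xyz":[[-2.3,0,-2.6],[-2.3,0,-2.5]],"jaw":[-1,-1]}'
python3 -m inch '{"dr":[[0,0,0],[0,0,0]],"xyz":[[-2.4,0,-2.4],[-2.5,0,-2.3]],"jaw":[-1,-1]}'
python3 -m inch '{"dr":[[0,0,0],[0,0,0]],"xyz":[[-2.6,0,-2.3],[-2.7,0,-2.1]],"jaw":[-1,-1]}'
python3 -m inch '{"dr":[[0,0,0],[0,0,0]],"xyz":[[-2.7,0,-2.1],[-2.8,0,-1.9]],"jaw":[-1,-1]}'
python3 -m inch '{"dr":[[0,0,0],[0,0,0]],"xyz":[[-2.9,0,-1.9],[-2.9,0,-1.8]],"jaw":[-1,-1]}'
python3 -m inch '{"dr":[[0,0,0],[0,0,0]],"xyz":[[-3,0,-1.6],[-3,0,-1.6]],"jaw":[-1,-1]}'
python3 -m inch '{"dr":[[0,0,0],[0,0,0]],"xyz":[[-3.1,0,-1.4],[-3.2,0,-1.4]],"jaw":[-1,-1]}'
python3 -m inch '{"dr":[[0,0,0],[0,0,0]],"xyz":[[3.2,0,1.4],[3.1,0,1.4]],"jaw":[-1,-1]}'
python3 -m inch '{"dr":[[0,0,0],[0,0,0]],"xyz":[[3,0,1.6],[3,0,1.6]],"jaw":[-1,-1]}'
python3 -m inch '{"dr":[[0,0,0],[0,0,0]],"xyz":[[2.9,0,1.8],[2.9,0,1.9]],"jaw":[-1,-1]}'
python3 -m inch '{"dr":[[0,0,0],[0,0,0]],"xyz":[[2.8,0,1.9],[2.7,0,2.1]],"jaw":[-1,-1]}'
python3 -m inch '{"dr":[[0,0,0],[0,0,0]],"xyz":[[2.7,0,2.1],[2.6,0,2.3]],"jaw":[-1,-1]}'
python3 -m inch '{"dr":[[0,0,0],[0,0,0]],"xyz":[[2.5,0,2.3],[2.4,0,2.4]],"jaw":[-1,-1]}'
python3 -m inch '{"dr":[[0,0,0],[0,0,0]],"xyz":[[2.3,0,2.5],[2.3,0,2.6]],"jaw":[-1,-1]}'
python3 -m inch '{"dr":[[0,0,0],[0,0,0]],"xyz":[[2.1,0,2.7],[2.1,0,2.7]],"jaw":[-1,-1]}'
python3 -m inch '{"dr":[[0,0,0],[0,0,0]],"xyz":[[1.9,0,2.8],[1.9,0,2.9]],"jaw":[-1,-1]}'
} >>log; python3 an.py | tail -27; tail -3 log
```

```text
time: 16.38
eef_pos: [0.5949, 0.0513, 0.2383]
tool_rot: [1.671, 2.66, 0.001]
ft_force: [0.3, -0.2, 0.7]
finger_gap: 0.0743
gripper_force: 0.0
17.22 -1.98 96.96 -0.71 -1.28 0.46
17.47 5.15 97.19 -3.44 -1.51 1.17
17.72 13.04 97.31 -3.82 -2.42 1.72
17.97 20.81 97.45 -4.08 -0.91 1.23
18.22 28.44 97.58 -4.54 1.29 1.26
18.47 36.08 97.75 -4.75 1.37 0.76
18.72 43.69 97.91 -4.96 0.94 1.03
18.97 51.34 98.29 -4.17 1.51 0.65
19.22 58.87 98.85 -5.84 2.52 -0.75
19.38 55.83 98.65 3.01 -1.8 3.98
19.55 51.26 98.28 4.83 -0.85 5.47
19.72 46.97 97.89 6.13 -2.37 5.06
19.88 43.08 97.62 6.77 -3.25 5.42
20.05 39.06 97.37 6.41 -4.71 5.74
20.22 35.18 97.03 7.13 -6.72 5.38
20.38 31.29 96.78 6.55 -7.49 6.37
20.55 27.47 96.48 7.28 -8.61 7.74
20.72 23.46 96.15 6.74 -11.47 9.1
20.88 24.83 96.19 -1.92 -4.53 4.35
21.05 28.37 96.38 -3.09 -2.35 3.59
21.22 32.26 96.61 -5.23 -0.46 1.86
21.38 37.1 96.91 -5.09 -0.34 1.72
21.55 41.95 97.21 -4.62 -0.38 1.44
21.72 46.38 97.55 -5.41 0.26 2.29
21.88 50.61 97.86 -5.5 -0.08 1.4
22.05 54.74 98.21 -5.0 -0.31 2.37
22.22 58.79 98.42 -6.06 0.81 0.93
ft_force: [1.9, -1.8, 5.6]
finger_gap: 0.0252
gripper_force: 44.4
```

```bash
cat > fit.py <<'E'
from an import *
from scipy.optimize import least_squares
t,p,F=load();th,r,ft,fr,fn=red(p,F)
d=np.zeros(len(t));last=np.zeros(len(t));cur=0;acc=0
for i in range(1,len(t)):
    if t[i]-t[i-1]>.6 : cur=0;continue
    s=np.sign(th[i]-th[i-1])
    if s!=cur: cur=s;acc=0
    acc+=abs(th[i]-th[i-1]);d[i]=cur;last[i]=acc
g=(t>16).astype(int)
for skip in(6,10,14):
  k=(d!=0)&(last>skip)
  for nm,sel in(("g0",g==0),("g1",g==1),("all",g>=0)):
    q=k&sel;x=np.radians(th-60*0+np.where(g==1,60,0))  # theta of knob0
    cols=[np.cos(x),np.sin(x)]+[d*(g==i) for i in set(g[q])]
    M=np.array(cols).T[q];c,_,_,_=np.linalg.lstsq(M,ft[q],rcond=None);e=ft[q]-M@c;s=e.std();C=np.linalg.pinv(M.T@M)*s*s
    print(skip,nm,"p",np.degrees(np.arctan2(c[1],c[0])).round(1),"+-",np.degrees(np.sqrt(C[1,1])/np.hypot(*c[:2])).round(1),"A",np.hypot(*c[:2]).round(2),c.round(2),s.round(2))
    # A constrained to 2.35..3.16
E
python3 fit.py
```

```text
6 g0 p 8.7 +- 3.4 A 2.92 [ 2.88  0.44 -5.15] 0.53
6 g1 p 27.3 +- 2.6 A 2.56 [ 2.27  1.17 -5.62] 0.45
6 all p 19.4 +- 2.0 A 2.96 [ 2.8   0.99 -5.21 -5.54] 0.56
10 g0 p 11.1 +- 3.6 A 2.88 [ 2.83  0.55 -5.21] 0.5
10 g1 p 32.2 +- 2.7 A 2.29 [ 1.94  1.22 -5.69] 0.37
10 all p 21.8 +- 2.0 A 2.96 [ 2.75  1.1  -5.29 -5.57] 0.52
14 g0 p 13.3 +- 3.7 A 2.87 [ 2.8   0.66 -5.25] 0.48
14 g1 p 33.0 +- 2.8 A 2.3 [ 1.93  1.25 -5.68] 0.38
14 all p 22.8 +- 2.1 A 2.95 [ 2.72  1.14 -5.34 -5.56] 0.5
```

The two grips disagree on phase (11° against 32°), because friction moment transmitted through the pivot is ignored in the force-only estimate. I'll redo the sweep logging the wrist moment too, and use the total moment about the axle.

```bash
cat > lg.py <<'E'
from bench import ctrl
import json
s=ctrl.sense();open("slog","a").write(json.dumps([float(s["time"])]+sum([list(map(float,s[k])) for k in("eef_pos","tool_rot","ft_force","wrist_torque")],[]))+"\n")
E
python3 - <<'E'
from h import *
s=ctrl.sense();r=s["eef_pos"]-A;print("U,N,z mm",(r@U*1e3).round(2),(r@N*1e3).round(2),(r[2]*1e3-6).round(2));print(s["ft_force"].round(2),s["wrist_torque"].round(3),"M.N",s["wrist_torque"]@N,"M.U",s["wrist_torque"]@U)
E
python3 tab.py 59 -19 2 3;echo; python3 tab.py -19 59 2 3
```

```text
U,N,z mm 84.18 -0.12 51.01
[ 1.94 -1.79  5.6 ] [-0.463 -0.521  0.006] M.N -0.6432977091024694 M.U -0.26863505385888986
59.0 [[-1.8,0,-2.9],[-1.9,0,-2.8],[-2,0,-2.8]]
53.0 [[-2.1,0,-2.7],[-2.2,0,-2.6],[-2.3,0,-2.5]]
47.0 [[-2.4,0,-2.5],[-2.5,0,-2.4],[-2.5,0,-2.3]]
41.0 [[-2.6,0,-2.2],[-2.7,0,-2.1],[-2.8,0,-2]]
35.0 [[-2.8,0,-1.9],[-2.9,0,-1.8],[-3,0,-1.7]]
29.0 [[-3,0,-1.6],[-3.1,0,-1.5],[-3.1,0,-1.4]]
23.0 [[-3.2,0,-1.3],[-3.2,0,-1.2],[-3.2,0,-1]]
17.0 [[-3.3,0,-1],[-3.4,0,-0.8],[-3.3,0,-0.7]]
11.0 [[-3.4,0,-0.6],[-3.4,0,-0.5],[-3.4,0,-0.3]]
5.0 [[-3.4,0,-0.3],[-3.4,0,-0.1],[-3.4,0,0]]
-1.0 [[-3.4,0,0.1],[-3.4,0,0.3],[-3.4,0,0.3]]
-7.0 [[-3.4,0,0.5],[-3.4,0,0.6],[-3.3,0,0.7]]
-13.0 [[-3.4,0,0.8],[-3.3,0,1],[-3.2,0,1]]

-19.0 [[3.2,0,-1],[3.3,0,-1],[3.4,0,-0.8]]
-13.0 [[3.3,0,-0.7],[3.4,0,-0.6],[3.4,0,-0.5]]
-7.0 [[3.4,0,-0.3],[3.4,0,-0.3],[3.4,0,-0.1]]
-1.0 [[3.4,0,0],[3.4,0,0.1],[3.4,0,0.3]]
5.0 [[3.4,0,0.3],[3.4,0,0.5],[3.4,0,0.6]]
11.0 [[3.3,0,0.7],[3.4,0,0.8],[3.3,0,1]]
17.0 [[3.2,0,1],[3.2,0,1.2],[3.2,0,1.3]]
23.0 [[3.1,0,1.4],[3.1,0,1.5],[3,0,1.6]]
29.0 [[3,0,1.7],[2.9,0,1.8],[2.8,0,1.9]]
35.0 [[2.8,0,2],[2.7,0,2.1],[2.6,0,2.2]]
41.0 [[2.5,0,2.3],[2.5,0,2.4],[2.4,0,2.5]]
47.0 [[2.3,0,2.5],[2.2,0,2.6],[2.1,0,2.7]]
53.0 [[2,0,2.8],[1.9,0,2.8],[1.8,0,2.9]]
```

```bash
I='python3 -m inch'; L='python3 lg.py'; {
python3 lg.py
python3 -m inch '{"dr":[[0,0,0],[0,0,0],[0,0,0]],"xyz":[[-1.8,0,-2.9],[-1.9,0,-2.8],[-2,0,-2.8]],"jaw":[-1,-1,-1]}';$L
python3 -m inch '{"dr":[[0,0,0],[0,0,0],[0,0,0]],"xyz":[[-2.1,0,-2.7],[-2.2,0,-2.6],[-2.3,0,-2.5]],"jaw":[-1,-1,-1]}';$L
python3 -m inch '{"dr":[[0,0,0],[0,0,0],[0,0,0]],"xyz":[[-2.4,0,-2.5],[-2.5,0,-2.4],[-2.5,0,-2.3]],"jaw":[-1,-1,-1]}';$L
python3 -m inch '{"dr":[[0,0,0],[0,0,0],[0,0,0]],"xyz":[[-2.6,0,-2.2],[-2.7,0,-2.1],[-2.8,0,-2]],"jaw":[-1,-1,-1]}';$L
python3 -m inch '{"dr":[[0,0,0],[0,0,0],[0,0,0]],"xyz":[[-2.8,0,-1.9],[-2.9,0,-1.8],[-3,0,-1.7]],"jaw":[-1,-1,-1]}';$L
python3 -m inch '{"dr":[[0,0,0],[0,0,0],[0,0,0]],"xyz":[[-3,0,-1.6],[-3.1,0,-1.5],[-3.1,0,-1.4]],"jaw":[-1,-1,-1]}';$L
python3 -m inch '{"dr":[[0,0,0],[0,0,0],[0,0,0]],"xyz":[[-3.2,0,-1.3],[-3.2,0,-1.2],[-3.2,0,-1]],"jaw":[-1,-1,-1]}';$L
python3 -m inch '{"dr":[[0,0,0],[0,0,0],[0,0,0]],"xyz":[[-3.3,0,-1],[-3.4,0,-0.8],[-3.3,0,-0.7]],"jaw":[-1,-1,-1]}';$L
python3 -m inch '{"dr":[[0,0,0],[0,0,0],[0,0,0]],"xyz":[[-3.4,0,-0.6],[-3.4,0,-0.5],[-3.4,0,-0.3]],"jaw":[-1,-1,-1]}';$L
python3 -m inch '{"dr":[[0,0,0],[0,0,0],[0,0,0]],"xyz":[[-3.4,0,-0.3],[-3.4,0,-0.1],[-3.4,0,0]],"jaw":[-1,-1,-1]}';$L
python3 -m inch '{"dr":[[0,0,0],[0,0,0],[0,0,0]],"xyz":[[-3.4,0,0.1],[-3.4,0,0.3],[-3.4,0,0.3]],"jaw":[-1,-1,-1]}';$L
python3 -m inch '{"dr":[[0,0,0],[0,0,0],[0,0,0]],"xyz":[[-3.4,0,0.5],[-3.4,0,0.6],[-3.3,0,0.7]],"jaw":[-1,-1,-1]}';$L
python3 -m inch '{"dr":[[0,0,0],[0,0,0],[0,0,0]],"xyz":[[-3.4,0,0.8],[-3.3,0,1],[-3.2,0,1]],"jaw":[-1,-1,-1]}';$L
python3 -m inch '{"dr":[[0,0,0],[0,0,0],[0,0,0]],"xyz":[[3.2,0,-1],[3.3,0,-1],[3.4,0,-0.8]],"jaw":[-1,-1,-1]}';$L
python3 -m inch '{"dr":[[0,0,0],[0,0,0],[0,0,0]],"xyz":[[3.3,0,-0.7],[3.4,0,-0.6],[3.4,0,-0.5]],"jaw":[-1,-1,-1]}';$L
python3 -m inch '{"dr":[[0,0,0],[0,0,0],[0,0,0]],"xyz":[[3.4,0,-0.3],[3.4,0,-0.3],[3.4,0,-0.1]],"jaw":[-1,-1,-1]}';$L
python3 -m inch '{"dr":[[0,0,0],[0,0,0],[0,0,0]],"xyz":[[3.4,0,0],[3.4,0,0.1],[3.4,0,0.3]],"jaw":[-1,-1,-1]}';$L
python3 -m inch '{"dr":[[0,0,0],[0,0,0],[0,0,0]],"xyz":[[3.4,0,0.3],[3.4,0,0.5],[3.4,0,0.6]],"jaw":[-1,-1,-1]}';$L
python3 -m inch '{"dr":[[0,0,0],[0,0,0],[0,0,0]],"xyz":[[3.3,0,0.7],[3.4,0,0.8],[3.3,0,1]],"jaw":[-1,-1,-1]}';$L
python3 -m inch '{"dr":[[0,0,0],[0,0,0],[0,0,0]],"xyz":[[3.2,0,1],[3.2,0,1.2],[3.2,0,1.3]],"jaw":[-1,-1,-1]}';$L
python3 -m inch '{"dr":[[0,0,0],[0,0,0],[0,0,0]],"xyz":[[3.1,0,1.4],[3.1,0,1.5],[3,0,1.6]],"jaw":[-1,-1,-1]}';$L
python3 -m inch '{"dr":[[0,0,0],[0,0,0],[0,0,0]],"xyz":[[3,0,1.7],[2.9,0,1.8],[2.8,0,1.9]],"jaw":[-1,-1,-1]}';$L
python3 -m inch '{"dr":[[0,0,0],[0,0,0],[0,0,0]],"xyz":[[2.8,0,2],[2.7,0,2.1],[2.6,0,2.2]],"jaw":[-1,-1,-1]}';$L
python3 -m inch '{"dr":[[0,0,0],[0,0,0],[0,0,0]],"xyz":[[2.5,0,2.3],[2.5,0,2.4],[2.4,0,2.5]],"jaw":[-1,-1,-1]}';$L
python3 -m inch '{"dr":[[0,0,0],[0,0,0],[0,0,0]],"xyz":[[2.3,0,2.5],[2.2,0,2.6],[2.1,0,2.7]],"jaw":[-1,-1,-1]}';$L
python3 -m inch '{"dr":[[0,0,0],[0,0,0],[0,0,0]],"xyz":[[2,0,2.8],[1.9,0,2.8],[1.8,0,2.9]],"jaw":[-1,-1,-1]}';$L
} >>log
cat > an2.py <<'E'
from an import *
import json
D=np.array([json.loads(l) for l in open("slog")]);t,p,F,M=D[:,0],D[:,1:4],D[:,7:10],D[:,10:13]
th,r,ft,fr,fn=red(p,F);MN=M@N;FU=F@U
d=np.r_[1,np.sign(np.diff(th))]
T0=np.cross(p-[0,0,.006]-A,F)@N   # force moment about axle
E
python3 - <<'E'
from an2 import *
for x in zip(t,th,r,ft,fr,fn,FU,MN,T0):print(*np.round(x,2),round(x[-2],3))
E
```

```text
22.22 58.78 98.43 -6.06 0.8 0.97 -2.45 -0.64 0.6 -0.643
22.47 54.02 98.14 4.12 -4.49 6.04 -1.21 -0.28 -0.4 -0.281
22.72 48.5 97.74 6.77 -7.72 7.36 -1.29 -0.2 -0.66 -0.196
22.97 42.82 97.33 7.25 -9.25 8.35 -0.97 -0.03 -0.71 -0.033
23.22 37.15 96.96 7.32 -8.95 8.48 0.43 0.12 -0.71 0.124
23.47 31.52 96.55 7.35 -10.54 7.95 0.75 0.33 -0.71 0.331
23.72 25.95 96.19 8.09 -10.95 8.44 2.48 0.61 -0.78 0.606
23.97 20.43 95.85 7.82 -8.98 7.36 4.2 0.95 -0.75 0.95
24.22 14.81 95.48 8.03 -8.51 6.86 5.59 1.29 -0.77 1.285
24.47 9.09 95.13 7.52 -7.31 4.94 6.27 1.58 -0.72 1.58
24.72 3.24 94.81 8.52 -6.02 3.02 8.17 1.73 -0.81 1.734
24.97 -2.81 94.51 8.8 -4.46 2.25 9.01 1.94 -0.83 1.935
25.22 -9.01 94.32 8.11 -1.82 0.78 8.3 1.95 -0.77 1.946
25.47 -15.26 94.14 8.95 -0.77 -0.37 8.84 2.02 -0.84 2.021
25.72 -11.45 94.29 -1.38 -11.23 6.51 0.87 0.18 0.13 0.177
25.97 -5.99 94.5 -2.23 -13.37 6.97 -0.83 -0.51 0.21 -0.513
26.22 -0.55 94.63 -3.73 -14.31 7.42 -3.59 -0.92 0.35 -0.923
26.47 5.04 94.89 -3.48 -13.24 8.45 -4.63 -1.14 0.33 -1.141
26.72 10.62 95.19 -3.4 -12.71 8.56 -5.69 -1.31 0.32 -1.313
26.97 16.55 95.52 -2.6 -10.95 7.85 -5.61 -1.3 0.25 -1.3
27.22 22.19 95.89 -3.18 -8.86 5.52 -6.29 -1.44 0.3 -1.437
27.47 27.8 96.26 -3.9 -4.93 5.25 -5.75 -1.57 0.38 -1.569
27.72 33.68 96.65 -4.33 -2.53 4.36 -5.01 -1.3 0.42 -1.3
27.97 39.76 97.1 -4.9 -0.46 2.67 -4.06 -1.2 0.48 -1.201
28.22 46.28 97.63 -5.05 -0.2 2.6 -3.63 -0.97 0.49 -0.974
28.47 52.65 98.14 -5.61 1.03 1.06 -2.58 -0.82 0.55 -0.815
28.72 58.8 98.6 -6.22 2.8 0.67 -0.83 -0.6 0.61 -0.599
```

```bash
cat > fit2.py <<'E'
from an2 import *
from scipy.optimize import least_squares
last=np.zeros(len(t));a=0
for i in range(1,len(t)):
    if d[i]!=d[i-1]:a=0
    a+=abs(th[i]-th[i-1]);last[i]=a
x=np.radians(th+60)
Y=-(T0+MN)
for skip in(-1,5,9,14):
  k=(last>skip); k[0]=True
  # h free, f free
  Mx=np.c_[np.cos(x),np.sin(x),-d,-FU][k];c=np.linalg.lstsq(Mx,Y[k],rcond=None)[0];e=Y[k]-Mx@c
  C=np.linalg.inv(Mx.T@Mx)*e.var();print(skip,"free p %.1f A %.3f f %.3f h %.3f"%(np.degrees(np.arctan2(c[1],c[0])),np.hypot(*c[:2]),c[2],c[3]),e.std().round(3))
  My=np.c_[np.cos(x),np.sin(x),-FU][k];Yy=Y[k]+.37*d[k];c=np.linalg.lstsq(My,Yy,rcond=None)[0];e=Yy-My@c;C=np.linalg.inv(My.T@My)*e.var()
  print("   f=.37 p %.1f+-%.1f A %.3f h %.3f"%(np.degrees(np.arctan2(c[1],c[0])),np.degrees(np.sqrt(C[1,1])/np.hypot(*c[:2])),np.hypot(*c[:2]),c[2]),e.std().round(3))
E
python3 fit2.py
```

```text
-1 free p 48.6 A 0.295 f 0.379 h 0.208 0.098
   f=.37 p 49.7+-4.2 A 0.290 h 0.206 0.098
5 free p 49.3 A 0.297 f 0.382 h 0.208 0.1
   f=.37 p 50.3+-4.5 A 0.293 h 0.206 0.1
9 free p 49.3 A 0.297 f 0.382 h 0.208 0.1
   f=.37 p 50.3+-4.5 A 0.293 h 0.206 0.1
14 free p 55.3 A 0.267 f 0.398 h 0.209 0.092
   f=.37 p 56.2+-4.8 A 0.263 h 0.204 0.093
```

Moment-based fit: f≈0.38 and A≈0.29 match the datasheet, but p≈50°, so the heavy bottom would be near θ₄≈15-20° on knob 4. The earlier estimates were skewed by the ball slipping in the pads. I'll regrip knob 4 at the top, where the sweep brackets the balance point.

```bash

python3 -m inch '{"dr":[[0,0,0],[0,0,0],[0,0,0],[0,0,0],[0,0,0]],"xyz":[[0,0,0],[0,0,0],[0,0,0],[0,0,0],[0,0,0]],"jaw":[1,1,1,1,1]}' 40 >/dev/null
python3 -m inch '{"dr":[[0,0,0],[0,0,0],[0,0,0],[0,0,0],[0,0,0]],"xyz":[[0,0,-20],[0,0,-25],[0,0,-25],[0,0,-25],[0,0,0]],"jaw":[1,1,1,1,1]}' >/dev/null
python3 -m inch '{"dr":[[0,0,0],[0,0,0],[0,0,0],[0,0,0],[0,0,0]],"xyz":[[-25,0,0],[-30,0,0],[-10,0,0],[0,0,0],[0,0,0]],"jaw":[1,1,1,1,1]}' >/dev/null
cat > knob.py <<'E'
from h import *
def look(th0,vis,name):
    """wheel angle fit from Hough circles; vis: offsets (deg) of visible knobs from knob theta"""
    python=0
    m=ctrl.camera_model("wrist");b=ctrl.capture("wrist");cv2.imwrite(name,b[:,:,::-1])
    g=cv2.cvtColor(b,cv2.COLOR_RGB2GRAY)
    c=cv2.HoughCircles(cv2.medianBlur(g[20:330,250:390],3),cv2.HOUGH_GRADIENT,1,30,param1=80,param2=13,minRadius=10,maxRadius=35)
    c=[] if c is None else c[0]+[250,20,0]
    pos=lambda a:A+.098*(np.sin(np.radians(a))*U+np.cos(np.radians(a))*np.array([0,0,1]))
    for o in vis:
        al=np.arange(th0-12,th0+12,.1);P=proj(0,np.array([pos(a+o) for a in al]),m)
        for q in c:
            e=np.hypot(*(P-q[:2]).T);i=e.argmin()
            if e[i]<8:print("offset",o,"theta",al[i].round(1),"err",e[i].round(1),q)
    return pos
E
python3 - <<'E'
from knob import *
pos=look(0,[0,60],"pics/w4.png")
print(need(pos(0)+[0,0,.006]))
E
```

```text
offset 0 theta -2.8 err 0.9 [318.5        269.5         21.79999924]
('dz-turn 0.06', 'mm', array([-19.8,   0.2,  47.4]), 'z', array([-0.0013,  0.0011, -1.    ]), 't', 30.02, array([ 0.28,  1.1 , -0.15]))
```

View pics/w4.png

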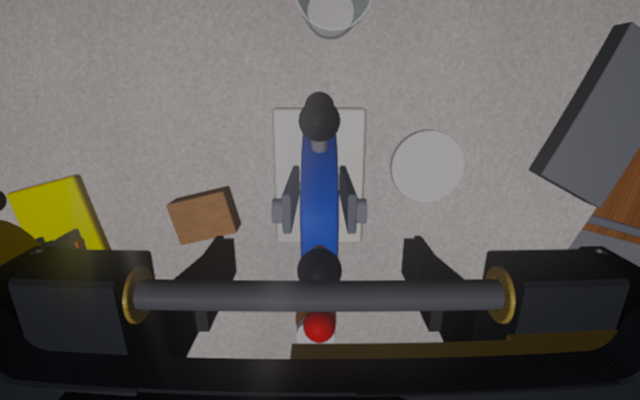

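Wrist view: knob 4 is at (319,270), θ₄≈-2.8°, and the red knob is at (319,326), about 60° further back. Gripping knob 4.

```bash
python3 -m inch '{"dr":[[0,0,0],[0,0,0],[0,0,0],[0,0,0],[0,0,0]],"xyz":[[-13,0.2,0],[-11.6,0,0],[0,0,15],[0,0,16],[0,0,16.5]],"jaw":[1,1,1,1,1]}' >/dev/null
python3 -m inch '{"dr":[[0,0,0],[0,0,0],[0,0,0]],"xyz":[[0,0,0],[0,0,0],[0,0,0]],"jaw":[1,1,1]}' >/dev/null
python3 -c "
from h import *;a=np.radians(-2.8);print(need(A+.098*(np.sin(a)*U+np.cos(a)*np.array([0,0,1]))+[0,0,.006]))"
python3 tab.py -3 45 2 2; echo; python3 tab.py 45 -35 2 2; echo; python3 tab.py -35 45 2 2
```

```text
('dz-turn 0.05', 'mm', array([ 1.3, -0.5,  1.5]), 'z', array([ 1.e-03,  4.e-04, -1.e+00]), 't', 30.68, array([-0.23,  0.08,  0.57]))
-3.0 [[3.4,0,-0.1],[3.4,0,0]]
1.0 [[3.4,0,0.1],[3.4,0,0.3]]
5.0 [[3.4,0,0.3],[3.4,0,0.5]]
9.0 [[3.4,0,0.6],[3.3,0,0.7]]
13.0 [[3.4,0,0.8],[3.3,0,1]]
17.0 [[3.2,0,1],[3.2,0,1.2]]
21.0 [[3.2,0,1.3],[3.1,0,1.4]]
25.0 [[3.1,0,1.5],[3,0,1.6]]
29.0 [[3,0,1.7],[2.9,0,1.8]]
33.0 [[2.8,0,1.9],[2.8,0,2]]
37.0 [[2.7,0,2.1],[2.6,0,2.2]]
41.0 [[2.5,0,2.3],[2.5,0,2.4]]

45.0 [[-2.5,0,-2.4],[-2.5,0,-2.3]]
41.0 [[-2.6,0,-2.2],[-2.7,0,-2.1]]
37.0 [[-2.8,0,-2],[-2.8,0,-1.9]]
33.0 [[-2.9,0,-1.8],[-3,0,-1.7]]
29.0 [[-3,0,-1.6],[-3.1,0,-1.5]]
25.0 [[-3.1,0,-1.4],[-3.2,0,-1.3]]
21.0 [[-3.2,0,-1.2],[-3.2,0,-1]]
17.0 [[-3.3,0,-1],[-3.4,0,-0.8]]
13.0 [[-3.3,0,-0.7],[-3.4,0,-0.6]]
9.0 [[-3.4,0,-0.5],[-3.4,0,-0.3]]
5.0 [[-3.4,0,-0.3],[-3.4,0,-0.1]]
1.0 [[-3.4,0,0],[-3.4,0,0.1]]
-3.0 [[-3.4,0,0.3],[-3.4,0,0.3]]
-7.0 [[-3.4,0,0.5],[-3.4,0,0.6]]
-11.0 [[-3.3,0,0.7],[-3.4,0,0.8]]
-15.0 [[-3.3,0,1],[-3.2,0,1]]
-19.0 [[-3.2,0,1.2],[-3.2,0,1.3]]
-23.0 [[-3.1,0,1.4],[-3.1,0,1.5]]
-27.0 [[-3,0,1.6],[-3,0,1.7]]
-31.0 [[-2.9,0,1.8],[-2.8,0,1.9]]

-35.0 [[2.8,0,-1.9],[2.9,0,-1.8]]
-31.0 [[3,0,-1.7],[3,0,-1.6]]
-27.0 [[3.1,0,-1.5],[3.1,0,-1.4]]
-23.0 [[3.2,0,-1.3],[3.2,0,-1.2]]
-19.0 [[3.2,0,-1],[3.3,0,-1]]
-15.0 [[3.4,0,-0.8],[3.3,0,-0.7]]
-11.0 [[3.4,0,-0.6],[3.4,0,-0.5]]
-7.0 [[3.4,0,-0.3],[3.4,0,-0.3]]
-3.0 [[3.4,0,-0.1],[3.4,0,0]]
1.0 [[3.4,0,0.1],[3.4,0,0.3]]
5.0 [[3.4,0,0.3],[3.4,0,0.5]]
9.0 [[3.4,0,0.6],[3.3,0,0.7]]
13.0 [[3.4,0,0.8],[3.3,0,1]]
17.0 [[3.2,0,1],[3.2,0,1.2]]
21.0 [[3.2,0,1.3],[3.1,0,1.4]]
25.0 [[3.1,0,1.5],[3,0,1.6]]
29.0 [[3,0,1.7],[2.9,0,1.8]]
33.0 [[2.8,0,1.9],[2.8,0,2]]
37.0 [[2.7,0,2.1],[2.6,0,2.2]]
41.0 [[2.5,0,2.3],[2.5,0,2.4]]
```

```bash
cp slog slog_g1; : > slog; L='python3 lg.py'; {
python3 -m inch '{"dr":[[0,0,0],[0,0,0],[0,0,0],[0,0,0],[0,0,0]],"xyz":[[1.3,-0.5,1.5],[0,0,0],[0,0,0],[0,0,0],[0,0,0]],"jaw":[1,1,-1,-1,-1]}' 45
python3 -m inch '{"dr":[[0,0,0],[0,0,0],[0,0,0],[0,0,0],[0,0,0]],"xyz":[[0,0,0],[0,0,0],[0,0,0],[0,0,0],[0,0,0]],"jaw":[-1,-1,-1,-1,-1]}'
python3 -m inch '{"dr":[[0,0,0],[0,0,0],[0,0,0],[0,0,0],[0,0,0]],"xyz":[[0,0,0],[0,0,0],[0,0,0],[0,0,0],[0,0,0]],"jaw":[-1,-1,-1,-1,-1]}';$L
python3 -m inch '{"dr":[[0,0,0],[0,0,0]],"xyz":[[3.4,0,-0.1],[3.4,0,0]],"jaw":[-1,-1]}';$L
python3 -m inch '{"dr":[[0,0,0],[0,0,0]],"xyz":[[3.4,0,0.1],[3.4,0,0.3]],"jaw":[-1,-1]}';$L
python3 -m inch '{"dr":[[0,0,0],[0,0,0]],"xyz":[[3.4,0,0.3],[3.4,0,0.5]],"jaw":[-1,-1]}';$L
python3 -m inch '{"dr":[[0,0,0],[0,0,0]],"xyz":[[3.4,0,0.6],[3.3,0,0.7]],"jaw":[-1,-1]}';$L
python3 -m inch '{"dr":[[0,0,0],[0,0,0]],"xyz":[[3.4,0,0.8],[3.3,0,1]],"jaw":[-1,-1]}';$L
python3 -m inch '{"dr":[[0,0,0],[0,0,0]],"xyz":[[3.2,0,1],[3.2,0,1.2]],"jaw":[-1,-1]}';$L
python3 -m inch '{"dr":[[0,0,0],[0,0,0]],"xyz":[[3.2,0,1.3],[3.1,0,1.4]],"jaw":[-1,-1]}';$L
python3 -m inch '{"dr":[[0,0,0],[0,0,0]],"xyz":[[3.1,0,1.5],[3,0,1.6]],"jaw":[-1,-1]}';$L
python3 -m inch '{"dr":[[0,0,0],[0,0,0]],"xyz":[[3,0,1.7],[2.9,0,1.8]],"jaw":[-1,-1]}';$L
python3 -m inch '{"dr":[[0,0,0],[0,0,0]],"xyz":[[2.8,0,1.9],[2.8,0,2]],"jaw":[-1,-1]}';$L
python3 -m inch '{"dr":[[0,0,0],[0,0,0]],"xyz":[[2.7,0,2.1],[2.6,0,2.2]],"jaw":[-1,-1]}';$L
python3 -m inch '{"dr":[[0,0,0],[0,0,0]],"xyz":[[2.5,0,2.3],[2.5,0,2.4]],"jaw":[-1,-1]}';$L
} >>log
cat > show.py <<'E'
from an2 import *
h=.206;Y=-(T0+MN-h*FU)
print("t th r ft fr fn FU MN  Ttot(+theta)  N-offset")
for x in zip(t,th,r,ft,fr,fn,FU,MN,Y,(p-A)@N*1e3):print(*np.round(x,2))
E
python3 show.py
```

```text
t th r ft fr fn FU MN  Ttot(+theta)  N-offset
31.93 -3.02 97.07 -0.78 -1.41 1.6 -0.71 -0.13 -0.09 -0.21
32.1 -0.23 97.12 -5.2 -2.79 3.59 -5.19 -1.2 -0.38 -0.24
32.27 3.38 97.22 -7.22 -1.75 3.13 -7.31 -1.57 -0.64 -0.23
32.43 7.0 97.28 -6.3 -1.3 3.02 -6.42 -1.68 -0.25 -0.21
32.6 10.87 97.31 -6.12 -0.99 2.74 -6.2 -1.6 -0.28 -0.2
32.77 14.85 97.39 -7.48 -0.02 1.35 -7.24 -1.6 -0.62 -0.15
32.93 18.75 97.45 -6.99 1.9 0.72 -6.01 -1.59 -0.33 -0.17
33.1 22.8 97.48 -7.44 3.04 -0.33 -5.68 -1.45 -0.45 -0.17
33.27 26.88 97.57 -8.25 3.61 0.01 -5.72 -1.33 -0.66 -0.13
33.43 31.01 97.65 -7.74 4.08 -1.19 -4.53 -1.26 -0.43 -0.11
33.6 35.14 97.74 -7.08 4.99 -1.9 -2.91 -1.02 -0.27 -0.1
33.77 39.32 97.82 -7.92 4.66 -1.12 -3.18 -0.9 -0.53 -0.09
33.93 43.51 97.94 -7.22 4.95 -3.0 -1.83 -0.61 -0.48 -0.01
```

```bash
L='python3 lg.py'; {
python3 -m inch '{"dr":[[0,0,0],[0,0,0]],"xyz":[[-2.5,0,-2.4],[-2.5,0,-2.3]],"jaw":[-1,-1]}';$L
python3 -m inch '{"dr":[[0,0,0],[0,0,0]],"xyz":[[-2.6,0,-2.2],[-2.7,0,-2.1]],"jaw":[-1,-1]}';$L
python3 -m inch '{"dr":[[0,0,0],[0,0,0]],"xyz":[[-2.8,0,-2],[-2.8,0,-1.9]],"jaw":[-1,-1]}';$L
python3 -m inch '{"dr":[[0,0,0],[0,0,0]],"xyz":[[-2.9,0,-1.8],[-3,0,-1.7]],"jaw":[-1,-1]}';$L
python3 -m inch '{"dr":[[0,0,0],[0,0,0]],"xyz":[[-3,0,-1.6],[-3.1,0,-1.5]],"jaw":[-1,-1]}';$L
python3 -m inch '{"dr":[[0,0,0],[0,0,0]],"xyz":[[-3.1,0,-1.4],[-3.2,0,-1.3]],"jaw":[-1,-1]}';$L
python3 -m inch '{"dr":[[0,0,0],[0,0,0]],"xyz":[[-3.2,0,-1.2],[-3.2,0,-1]],"jaw":[-1,-1]}';$L
python3 -m inch '{"dr":[[0,0,0],[0,0,0]],"xyz":[[-3.3,0,-1],[-3.4,0,-0.8]],"jaw":[-1,-1]}';$L
python3 -m inch '{"dr":[[0,0,0],[0,0,0]],"xyz":[[-3.3,0,-0.7],[-3.4,0,-0.6]],"jaw":[-1,-1]}';$L
python3 -m inch '{"dr":[[0,0,0],[0,0,0]],"xyz":[[-3.4,0,-0.5],[-3.4,0,-0.3]],"jaw":[-1,-1]}';$L
python3 -m inch '{"dr":[[0,0,0],[0,0,0]],"xyz":[[-3.4,0,-0.3],[-3.4,0,-0.1]],"jaw":[-1,-1]}';$L
python3 -m inch '{"dr":[[0,0,0],[0,0,0]],"xyz":[[-3.4,0,0],[-3.4,0,0.1]],"jaw":[-1,-1]}';$L
python3 -m inch '{"dr":[[0,0,0],[0,0,0]],"xyz":[[-3.4,0,0.3],[-3.4,0,0.3]],"jaw":[-1,-1]}';$L
python3 -m inch '{"dr":[[0,0,0],[0,0,0]],"xyz":[[-3.4,0,0.5],[-3.4,0,0.6]],"jaw":[-1,-1]}';$L
python3 -m inch '{"dr":[[0,0,0],[0,0,0]],"xyz":[[-3.3,0,0.7],[-3.4,0,0.8]],"jaw":[-1,-1]}';$L
python3 -m inch '{"dr":[[0,0,0],[0,0,0]],"xyz":[[-3.3,0,1],[-3.2,0,1]],"jaw":[-1,-1]}';$L
python3 -m inch '{"dr":[[0,0,0],[0,0,0]],"xyz":[[-3.2,0,1.2],[-3.2,0,1.3]],"jaw":[-1,-1]}';$L
python3 -m inch '{"dr":[[0,0,0],[0,0,0]],"xyz":[[-3.1,0,1.4],[-3.1,0,1.5]],"jaw":[-1,-1]}';$L
python3 -m inch '{"dr":[[0,0,0],[0,0,0]],"xyz":[[-3,0,1.6],[-3,0,1.7]],"jaw":[-1,-1]}';$L
python3 -m inch '{"dr":[[0,0,0],[0,0,0]],"xyz":[[-2.9,0,1.8],[-2.8,0,1.9]],"jaw":[-1,-1]}';$L
python3 -m inch '{"dr":[[0,0,0],[0,0,0]],"xyz":[[2.8,0,-1.9],[2.9,0,-1.8]],"jaw":[-1,-1]}';$L
python3 -m inch '{"dr":[[0,0,0],[0,0,0]],"xyz":[[3,0,-1.7],[3,0,-1.6]],"jaw":[-1,-1]}';$L
python3 -m inch '{"dr":[[0,0,0],[0,0,0]],"xyz":[[3.1,0,-1.5],[3.1,0,-1.4]],"jaw":[-1,-1]}';$L
python3 -m inch '{"dr":[[0,0,0],[0,0,0]],"xyz":[[3.2,0,-1.3],[3.2,0,-1.2]],"jaw":[-1,-1]}';$L
python3 -m inch '{"dr":[[0,0,0],[0,0,0]],"xyz":[[3.2,0,-1],[3.3,0,-1]],"jaw":[-1,-1]}';$L
python3 -m inch '{"dr":[[0,0,0],[0,0,0]],"xyz":[[3.4,0,-0.8],[3.3,0,-0.7]],"jaw":[-1,-1]}';$L
python3 -m inch '{"dr":[[0,0,0],[0,0,0]],"xyz":[[3.4,0,-0.6],[3.4,0,-0.5]],"jaw":[-1,-1]}';$L
python3 -m inch '{"dr":[[0,0,0],[0,0,0]],"xyz":[[3.4,0,-0.3],[3.4,0,-0.3]],"jaw":[-1,-1]}';$L
python3 -m inch '{"dr":[[0,0,0],[0,0,0]],"xyz":[[3.4,0,-0.1],[3.4,0,0]],"jaw":[-1,-1]}';$L
} >>log
python3 show.py|tail -29
cat > fit3.py <<'E'
from an2 import *
import json
def ld(f):
    D=np.array([json.loads(l) for l in open(f)]);return D
S=[(ld("slog_g1"),60),(ld("slog"),120)]
for sel in([0],[1],[0,1]):
  X=[];Yf=[];Ym=[];DD=[];FUs=[];G=[]
  for i in sel:
    D,o=S[i];pp,F,M=D[:,1:4],D[:,7:10],D[:,10:13];q=red(pp,F);d=np.r_[1,np.sign(np.diff(q[0]))];a=0;last=[]
    for j in range(len(d)):
        if j and d[j]!=d[j-1]:a=0
        a+=abs(q[0][j]-q[0][j-1]) if j else 0;last.append(a)
    k=np.array(last)>9
    X+=list(np.radians(q[0]+o)[k]);T=np.cross(pp-[0,0,.006]-A,F)@N;Yf+=list(-T[k]);Ym+=list(-(T+M@N)[k]);DD+=list(d[k]);FUs+=list((F@U)[k])
  x,yf,ym,d,fu=map(np.array,(X,Yf,Ym,DD,FUs))
  for nm,M,y in(("force",np.c_[np.cos(x),np.sin(x),-d],yf),("moment h free",np.c_[np.cos(x),np.sin(x),-d,-fu],ym),("moment h=.206 f=.37",np.c_[np.cos(x),np.sin(x)],ym+.206*fu+.37*d)):
    c=np.linalg.lstsq(M,y,rcond=None)[0];e=y-M@c;C=np.linalg.inv(M.T@M)*e.var();A2=np.hypot(*c[:2])
    print(sel,nm,"p %.1f +-%.1f A %.3f"%(np.degrees(np.arctan2(c[1],c[0])),np.degrees(np.sqrt(C[1,1])/A2),A2),c[2:].round(3),"rms",e.std().round(3))
E
python3 fit3.py
```

```text
34.1 41.57 97.8 1.98 -2.48 3.63 -0.17 0.14 0.02 -0.16
34.27 37.7 97.49 4.12 -3.27 4.59 1.26 0.42 0.24 -0.18
34.43 33.64 97.35 3.69 -3.85 5.35 0.94 0.52 0.03 -0.2
34.6 29.51 97.04 4.19 -4.51 5.04 1.43 0.46 0.24 -0.22
34.77 25.45 96.69 4.83 -8.1 6.66 0.88 0.29 0.36 -0.18
34.93 21.35 96.36 4.2 -8.64 7.88 0.77 0.16 0.4 -0.23
35.1 17.54 96.03 3.28 -8.88 6.21 0.45 0.35 0.06 -0.21
35.27 13.78 95.72 3.12 -9.51 6.37 0.76 0.47 -0.02 -0.24
35.43 10.14 95.41 4.64 -11.27 6.98 2.58 0.74 0.24 -0.26
35.6 6.39 95.14 5.74 -11.34 8.31 4.45 0.89 0.57 -0.23
35.77 2.6 94.89 5.23 -11.08 6.88 4.72 1.04 0.42 -0.27
35.93 -1.22 94.66 5.68 -11.61 6.7 5.92 1.17 0.59 -0.3
36.1 -4.95 94.51 5.53 -10.25 7.25 6.4 1.57 0.27 -0.25
36.27 -8.82 94.32 4.87 -10.21 6.01 6.37 1.61 0.16 -0.24
36.43 -12.82 94.22 5.94 -9.05 3.65 7.8 1.74 0.42 -0.24
36.6 -16.86 94.12 4.89 -8.94 4.15 7.27 1.86 0.1 -0.24
36.77 -20.96 94.07 6.01 -7.36 2.61 8.25 1.88 0.39 -0.26
36.93 -24.98 94.02 6.62 -6.12 2.15 8.59 1.95 0.44 -0.27
37.1 -29.0 94.0 6.97 -5.9 1.94 8.95 2.05 0.45 -0.24
37.27 -33.13 94.04 7.51 -5.7 1.14 9.4 2.02 0.62 -0.25
37.43 -30.47
[... 342 characters left out ...]
8.43 -7.83 94.61 -6.27 -15.92 9.42 -4.05 -1.06 -0.37 -0.32
38.6 -4.12 94.68 -5.88 -16.52 10.89 -4.68 -1.17 -0.35 -0.38
38.77 -0.32 94.76 -4.73 -14.12 10.49 -4.65 -1.28 -0.12 -0.35
[0] force p 32.6 +-2.1 A 0.295 [0.557] rms 0.045
[0] moment h free p 61.6 +-4.6 A 0.275 [0.355 0.203] rms 0.093
[0] moment h=.206 f=.37 p 58.6 +-4.4 A 0.280 [] rms 0.093
[1] force p 21.7 +-3.6 A 0.298 [0.532] rms 0.059
[1] moment h free p 29.1 +-19.9 A 0.196 [0.263 0.193] rms 0.147
[1] moment h=.206 f=.37 p 30.9 +-12.1 A 0.236 [] rms 0.159
[0, 1] force p 24.7 +-1.7 A 0.325 [0.539] rms 0.058
[0, 1] moment h free p 35.9 +-4.1 A 0.329 [0.34  0.209] rms 0.137
[0, 1] moment h=.206 f=.37 p 36.7 +-4.3 A 0.311 [] rms 0.143
```

```bash
cat > fit4.py <<'E'
from an import *
t,p,F=load();th,r,ft,fr,fn=red(p,F)
g=(t>16).astype(int)+(t>31);off=np.array([0,60,120])[g]
d=np.zeros(len(t));last=np.zeros(len(t));cur=0;a=0
for i in range(1,len(t)):
    if abs(th[i]-th[i-1])<.6 or g[i]!=g[i-1] or t[i]-t[i-1]>.5:continue
    s=np.sign(th[i]-th[i-1])
    if s!=cur:cur=s;a=0
    a+=abs(th[i]-th[i-1]);d[i]=cur;last[i]=a
gi=[(g==i)*1. for i in range(3)]
def run(nm,skip,extra,sel):
    k=(d!=0)&(last>skip)&sel&np.isin(g,[0,1,2]);x=np.radians(th+off)
    M=np.array([np.cos(x),np.sin(x)]+[d*q for q in gi]+extra).T[k];y=(.098*ft)[k]
    c=np.linalg.lstsq(M,y,rcond=None)[0];e=y-M@c;C=np.linalg.pinv(M.T@M)*e.var();A2=np.hypot(*c[:2]);u=np.array([-c[1],c[0]])/A2
    print(nm,skip,"p %.1f+-%.1f A %.3f"%(np.degrees(np.arctan2(c[1],c[0])),np.degrees(np.sqrt(u@C[:2,:2]@u)/A2),A2),c[2:].round(3),"rms %.3f n %d"%(e.std(),k.sum()))
for skip in(6,12):
  al=t>0;x=np.radians(th)
  run("plain",skip,[],al)
  run("Fr common",skip,[fr],al)
  run("Fr,dFr",skip,[fr,d*fr],al)
  run("Fr per grip",skip,[fr*q for q in gi],al)
  run("knob sin,cos bias",skip,[np.sin(x),np.cos(x)],al)
  run("Fr+sincos",skip,[fr,d*fr,np.sin(x),np.cos(x),d*np.sin(x)],al)
  run("d*sin",skip,[d*np.sin(x),fr],al)
E
python3 fit4.py
```

```text
plain 6 p 23.5+-1.3 A 0.306 [-0.515 -0.558 -0.544] rms 0.059 n 119
Fr common 6 p 24.4+-1.7 A 0.310 [-0.514 -0.56  -0.545  0.001] rms 0.059 n 119
Fr,dFr 6 p 22.8+-2.3 A 0.309 [-0.512 -0.551 -0.534 -0.     0.001] rms 0.059 n 119
Fr per grip 6 p 22.8+-1.6 A 0.312 [-0.506 -0.554 -0.543  0.007 -0.003 -0.   ] rms 0.053 n 119
knob sin,cos bias 6 p 21.9+-2.6 A 0.292 [-0.512 -0.557 -0.545 -0.012  0.019] rms 0.058 n 119
Fr+sincos 6 p 25.0+-3.1 A 0.305 [-0.51  -0.548 -0.545  0.002  0.    -0.019  0.019 -0.029] rms 0.057 n 119
d*sin 6 p 25.5+-1.7 A 0.316 [-0.513 -0.549 -0.545 -0.027  0.002] rms 0.058 n 119
plain 12 p 24.2+-1.3 A 0.305 [-0.522 -0.56  -0.544] rms 0.057 n 108
Fr common 12 p 25.9+-1.7 A 0.313 [-0.521 -0.564 -0.547  0.002] rms 0.056 n 108
Fr,dFr 12 p 25.7+-2.5 A 0.313 [-0.521 -0.562 -0.545  0.001  0.   ] rms 0.056 n 108
Fr per grip 12 p 24.2+-1.6 A 0.315 [-0.511 -0.556 -0.543  0.007 -0.002  0.   ] rms 0.052 n 108
knob sin,cos bias 12 p 23.1+-2.6 A 0.297 [-0.52  -0.559 -0.544 -0.005  0.011] rms 0.057 n 108
Fr+sincos 12 p 28.0+-3.2 A 0.308 [-0.52  -0.564 -0.563  0.004 -0.002 -0.006  0.02  -0.034] rms 0.055 n 108
d*sin 12 p 26.8+-1.8 A 0.318 [-0.52  -0.555 -0.546 -0.023  0.002] rms 0.056 n 108
```

Pooled over all three grips (220° of wheel travel), p≈24.5±2° and A≈0.31 whichever bias terms I include. The heavy side is therefore at the bottom at θ₄≈-5°. Checking the true wheel angle by camera.

```bash
python3 -m inch '{"dr":[[0,0,0],[0,0,0]],"xyz":[[0,0,0],[0,0,0]],"jaw":[-1,-1]}' >/dev/null
python3 - <<'E'
from knob import *
pos=look(0,[60,0],"pics/w5.png")
s=ctrl.sense();r=s["eef_pos"]-A;print(np.degrees(np.arctan2(r@U,r[2]-.006)))
b=cv2.imread("pics/w5.png");cv2.imwrite("pics/w5c.png",cv2.resize(b[40:340,200:440],(480,600)))
m=ctrl.camera_model("wrist");print(*[(a,proj(0,[pos(a+60),pos(a)],m).round().tolist()) for a in(-6,-3,0,3)])
E
```

```text
offset 60 theta 1.3 err 0.4 [319.5         84.5         26.79999924]
offset 60 theta -12.0 err 7.3 [318.5 118.5  10.5]
offset 0 theta -1.1 err 1.4 [320.5        281.5         33.29999924]
0.19424027332556987
(-6, [[319.0, 98.0], [319.0, 296.0]]) (-3, [[319.0, 92.0], [319.0, 287.0]]) (0, [[319.0, 87.0], [319.0, 278.0]]) (3, [[319.0, 82.0], [319.0, 268.0]])
```

View pics/w5c.png

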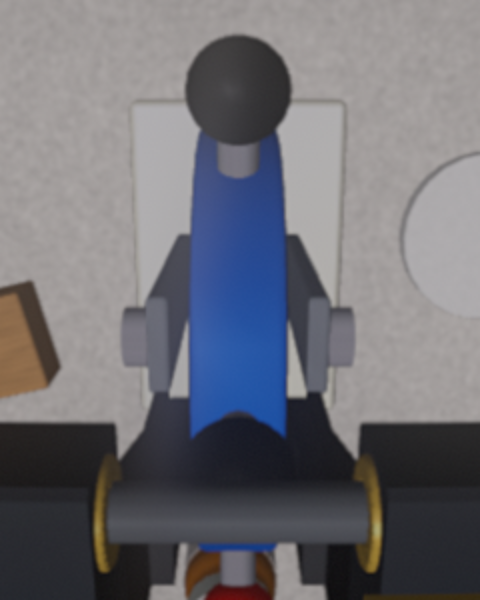

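The wheel is at θ₄≈0.3°, in agreement with the tool. The knob sits about 3 mm off-centre in the pads, so I'll regrip it centred with a lighter grip and do one more to-and-fro symmetric about the balance point.

```bash
python3 -m inch '{"dr":[[0,0,0],[0,0,0],[0,0,0],[0,0,0],[0,0,0]],"xyz":[[0,0,0],[0,0,0],[0,0,0],[0,0,0],[0,0,0]],"jaw":[0,0,0,0,0]}' 30 >/dev/null
python3 - <<'E'
from knob import *
pos=look(0,[60,0],"pics/w6.png")
print(need(pos(0.3)+[0,0,.006]))
E
python3 tab.py 0 -40 2.5 2; echo; python3 tab.py -40 30 2.5 2; echo; python3 tab.py 30 -5 2.5 2
```

```text
offset 60 theta 1.4 err 0.3 [320.5         86.5         26.29999924]
offset 60 theta -12.0 err 6.8 [318.5        119.5         10.60000038]
offset 0 theta -0.6 err 2.0 [322.5        278.5         32.20000076]
('dz-turn -0.01', 'mm', array([-0.8,  0.8, -0.4]), 'z', array([ 1.e-04, -1.e-04, -1.e+00]), 't', 39.45, array([ 0.15, -0.64,  0.29]))
0.0 [[-4.3,0,0.1],[-4.2,0,0.3]]
-5.0 [[-4.3,0,0.4],[-4.2,0,0.7]]
-10.0 [[-4.2,0,0.8],[-4.2,0,1]]
-15.0 [[-4.1,0,1.2],[-4,0,1.4]]
-20.0 [[-4,0,1.6],[-3.9,0,1.7]]
-25.0 [[-3.9,0,1.9],[-3.7,0,2]]
-30.0 [[-3.7,0,2.2],[-3.5,0,2.4]]
-35.0 [[-3.5,0,2.6],[-3.3,0,2.6]]

-40.0 [[3.3,0,-2.6],[3.5,0,-2.6]]
-35.0 [[3.5,0,-2.4],[3.7,0,-2.2]]
-30.0 [[3.7,0,-2],[3.9,0,-1.9]]
-25.0 [[3.9,0,-1.7],[4,0,-1.6]]
-20.0 [[4,0,-1.4],[4.1,0,-1.2]]
-15.0 [[4.2,0,-1],[4.2,0,-0.8]]
-10.0 [[4.2,0,-0.7],[4.3,0,-0.4]]
-5.0 [[4.2,0,-0.3],[4.3,0,-0.1]]
0.0 [[4.3,0,0.1],[4.2,0,0.3]]
5.0 [[4.3,0,0.4],[4.2,0,0.7]]
10.0 [[4.2,0,0.8],[4.2,0,1]]
15.0 [[4.1,0,1.2],[4,0,1.4]]
20.0 [[4,0,1.6],[3.9,0,1.7]]
25.0 [[3.9,0,1.9],[3.7,0,2]]

30.0 [[-3.7,0,-2],[-3.9,0,-1.9]]
25.0 [[-3.9,0,-1.7],[-4,0,-1.6]]
20.0 [[-4,0,-1.4],[-4.1,0,-1.2]]
15.0 [[-4.2,0,-1],[-4.2,0,-0.8]]
10.0 [[-4.2,0,-0.7],[-4.3,0,-0.4]]
5.0 [[-4.2,0,-0.3],[-4.3,0,-0.1]]
0.0 [[-4.3,0,0.1],[-4.2,0,0.3]]
```

```bash
L='python3 lg.py'; cp slog slog_g2; : > slog; {
python3 -m inch '{"dr":[[0,0,0],[0,0,0],[0,0,0],[0,0,0],[0,0,0]],"xyz":[[-0.5,0.6,-0.4],[0,0,0],[0,0,0],[0,0,0],[0,0,0]],"jaw":[0,-1,-1,-1,-1]}' 25
python3 -m inch '{"dr":[[0,0,0],[0,0,0],[0,0,0],[0,0,0]],"xyz":[[0,0,0],[0,0,0],[0,0,0],[0,0,0]],"jaw":[-1,-1,-1,-1]}';$L
python3 -m inch '{"dr":[[0,0,0],[0,0,0]],"xyz":[[-4.3,0,0.1],[-4.2,0,0.3]],"jaw":[-1,-1]}';$L
python3 -m inch '{"dr":[[0,0,0],[0,0,0]],"xyz":[[-4.3,0,0.4],[-4.2,0,0.7]],"jaw":[-1,-1]}';$L
python3 -m inch '{"dr":[[0,0,0],[0,0,0]],"xyz":[[-4.2,0,0.8],[-4.2,0,1]],"jaw":[-1,-1]}';$L
python3 -m inch '{"dr":[[0,0,0],[0,0,0]],"xyz":[[-4.1,0,1.2],[-4,0,1.4]],"jaw":[-1,-1]}';$L
python3 -m inch '{"dr":[[0,0,0],[0,0,0]],"xyz":[[-4,0,1.6],[-3.9,0,1.7]],"jaw":[-1,-1]}';$L
python3 -m inch '{"dr":[[0,0,0],[0,0,0]],"xyz":[[-3.9,0,1.9],[-3.7,0,2]],"jaw":[-1,-1]}';$L
python3 -m inch '{"dr":[[0,0,0],[0,0,0]],"xyz":[[-3.7,0,2.2],[-3.5,0,2.4]],"jaw":[-1,-1]}';$L
python3 -m inch '{"dr":[[0,0,0],[0,0,0]],"xyz":[[-3.5,0,2.6],[-3.3,0,2.6]],"jaw":[-1,-1]}';$L
python3 -m inch '{"dr":[[0,0,0],[0,0,0]],"xyz":[[3.3,0,-2.6],[3.5,0,-2.6]],"jaw":[-1,-1]}';$L
python3 -m inch '{"dr":[[0,0,0],[0,0,0]],"xyz":[[3.5,0,-2.4],[3.7,0,-2.2]],"jaw":[-1,-1]}';$L
python3 -m inch '{"dr":[[0,0,0],[0,0,0]],"xyz":[[3.7,0,-2],[3.9,0,-1.9]],"jaw":[-1,-1]}';$L
python3 -m inch '{"dr":[[0,0,0],[0,0,0]],"xyz":[[3.9,0,-1.7],[4,0,-1.6]],"jaw":[-1,-1]}';$L
python3 -m inch '{"dr":[[0,0,0],[0,0,0]],"xyz":[[4,0,-1.4],[4.1,0,-1.2]],"jaw":[-1,-1]}';$L
python3 -m inch '{"dr":[[0,0,0],[0,0,0]],"xyz":[[4.2,0,-1],[4.2,0,-0.8]],"jaw":[-1,-1]}';$L
python3 -m inch '{"dr":[[0,0,0],[0,0,0]],"xyz":[[4.2,0,-0.7],[4.3,0,-0.4]],"jaw":[-1,-1]}';$L
python3 -m inch '{"dr":[[0,0,0],[0,0,0]],"xyz":[[4.2,0,-0.3],[4.3,0,-0.1]],"jaw":[-1,-1]}';$L
python3 -m inch '{"dr":[[0,0,0],[0,0,0]],"xyz":[[4.3,0,0.1],[4.2,0,0.3]],"jaw":[-1,-1]}';$L
python3 -m inch '{"dr":[[0,0,0],[0,0,0]],"xyz":[[4.3,0,0.4],[4.2,0,0.7]],"jaw":[-1,-1]}';$L
python3 -m inch '{"dr":[[0,0,0],[0,0,0]],"xyz":[[4.2,0,0.8],[4.2,0,1]],"jaw":[-1,-1]}';$L
python3 -m inch '{"dr":[[0,0,0],[0,0,0]],"xyz":[[4.1,0,1.2],[4,0,1.4]],"jaw":[-1,-1]}';$L
python3 -m inch '{"dr":[[0,0,0],[0,0,0]],"xyz":[[4,0,1.6],[3.9,0,1.7]],"jaw":[-1,-1]}';$L
python3 -m inch '{"dr":[[0,0,0],[0,0,0]],"xyz":[[3.9,0,1.9],[3.7,0,2]],"jaw":[-1,-1]}';$L
python3 -m inch '{"dr":[[0,0,0],[0,0,0]],"xyz":[[-3.7,0,-2],[-3.9,0,-1.9]],"jaw":[-1,-1]}';$L
python3 -m inch '{"dr":[[0,0,0],[0,0,0]],"xyz":[[-3.9,0,-1.7],[-4,0,-1.6]],"jaw":[-1,-1]}';$L
python3 -m inch '{"dr":[[0,0,0],[0,0,0]],"xyz":[[-4,0,-1.4],[-4.1,0,-1.2]],"jaw":[-1,-1]}';$L
python3 -m inch '{"dr":[[0,0,0],[0,0,0]],"xyz":[[-4.2,0,-1],[-4.2,0,-0.8]],"jaw":[-1,-1]}';$L
python3 -m inch '{"dr":[[0,0,0],[0,0,0]],"xyz":[[-4.2,0,-0.7],[-4.3,0,-0.4]],"jaw":[-1,-1]}';$L
python3 -m inch '{"dr":[[0,0,0],[0,0,0]],"xyz":[[-4.2,0,-0.3],[-4.3,0,-0.1]],"jaw":[-1,-1]}';$L
} >>log
python3 show.py
sed -i 's/g=(t>16).astype(int)+(t>31);off=np.array(\[0,60,120\])/g=(t>16).astype(int)+(t>31)+(t>39.3);off=np.array([0,60,120,120])/;s/range(3)/range(4)/;s/\[0,1,2\])/[0,1,2,3])/' fit4.py
echo 'for s in((g==2),(g==3),(g>=2)): run("sub",6,[],s);run("sub",12,[],s)' >>fit4.py; python3 fit4.py
```

```text
t th r ft fr fn FU MN  Ttot(+theta)  N-offset
40.2 0.71 97.49 -0.07 0.16 -1.53 -0.06 0.06 -0.08 -0.13
40.37 -3.37 97.29 4.25 1.94 -2.8 4.13 0.87 0.39 -0.1
40.53 -8.45 97.01 5.07 3.05 -3.44 4.57 1.05 0.38 -0.12
40.7 -13.52 96.77 4.58 1.45 -2.79 4.11 0.98 0.31 -0.12
40.87 -18.57 96.55 4.67 1.25 -3.05 4.03 1.04 0.24 -0.12
41.03 -23.68 96.37 6.22 0.58 -2.84 5.47 1.08 0.65 -0.13
41.2 -28.77 96.22 4.99 0.83 -3.4 3.98 1.08 0.22 -0.14
41.37 -33.86 96.13 5.67 1.35 -2.98 3.96 1.0 0.36 -0.13
41.53 -38.98 96.02 5.99 -0.23 -3.4 4.8 1.01 0.55 -0.14
41.7 -34.96 96.21 -1.52 -4.67 0.03 1.43 0.05 0.09 -0.22
41.87 -29.52 96.32 -3.7 -5.49 0.21 -0.52 -0.16 -0.31 -0.21
42.03 -24.46 96.5 -3.49 -7.68 0.21 0.0 -0.27 -0.06 -0.21
42.2 -19.38 96.61 -4.09 -9.0 0.59 -0.88 -0.39 -0.18 -0.22
42.37 -14.41 96.83 -5.13 -10.44 1.6 -2.37 -0.54 -0.45 -0.2
42.53 -9.44 96.99 -5.25 -10.66 -0.32 -3.43 -0.67 -0.55 -0.21
42.7 -4.55 97.25 -4.81 -11.58 0.72 -3.88 -0.95 -0.32 -0.18
42.87 0.33 97.51 -5.05 -11.31 0.2 -5.11 -1.2 -0.35 -0.18
43.03 5.1 97.8 -5.28 -10.34 1.09 -6.18 -1.39 -0.4 -0.15
43.2 9.7 98.08 -5.21 -10.22 -0.28 -6.
[... 1636 characters left out ...]
 A 0.295 [-0.521 -0.56  -0.546 -0.44   0.01   0.011] rms 0.055 n 130
Fr+sincos 12 p 23.3+-2.6 A 0.305 [-0.517 -0.553 -0.541 -0.43   0.001  0.001  0.002  0.01  -0.011] rms 0.054 n 130
d*sin 12 p 25.7+-1.7 A 0.314 [-0.52  -0.558 -0.547 -0.43  -0.013  0.002] rms 0.055 n 130
sub 6 p 22.6+-2.2 A 0.305 [ 0.     0.    -0.544  0.   ] rms 0.060 n 38
sub 12 p 22.5+-2.4 A 0.306 [ 0.     0.    -0.544  0.   ] rms 0.062 n 35
sub 6 p 19.8+-2.0 A 0.272 [ 0.     0.     0.    -0.441] rms 0.043 n 25
sub 12 p 19.5+-2.2 A 0.261 [ 0.     0.     0.    -0.442] rms 0.042 n 22
sub 6 p 21.3+-1.6 A 0.291 [ 0.     0.    -0.545 -0.44 ] rms 0.055 n 63
sub 12 p 21.1+-1.7 A 0.287 [ 0.     0.    -0.546 -0.439] rms 0.056 n 57
```

Consistent: p≈22-23°, target θ₄≈-7°. Continuing in the same direction to it, then checking by camera.

```bash
python3 -m inch '{"dr":[[0,0,0],[0,0,0],[0,0,0],[0,0,0],[0,0,0]],"xyz":[[-4,0,0.1],[-4,0,0.3],[-3.5,0,0.3],[-2,0,0.2],[0,0,0]],"jaw":[-1,-1,-1,-1,-1]}'
python3 -m inch '{"dr":[[0,0,0],[0,0,0],[0,0,0]],"xyz":[[0,0,0],[0,0,0],[0,0,0]],"jaw":[-1,-1,-1]}' >/dev/null
python3 - <<'E'
from knob import *
pos=look(-7,[60,0],"pics/w7.png")
s=ctrl.sense();r=s["eef_pos"]-A;print("tool",np.degrees(np.arctan2(r@U,r[2]-.006)),s["ft_force"].round(1),s["finger_gap"])
E
```

```text
time: 45.28
eef_pos: [0.5984, 0.0443, 0.2377]
tool_rot: [-1.669, -2.658, -0.001]
ft_force: [-5.3, 1.1, -1.8]
finger_gap: 0.0262
gripper_force: 25.0
offset 60 theta -6.4 err 1.5 [317.5         75.5         28.60000038]
offset 60 theta -19.0 err 3.7 [318.5 109.5  11. ]
offset 0 theta 0.5 err 0.8 [319.5        251.5         11.10000038]
tool -6.552404656580038 [-4.6  1.2 -2.4] 0.026205754063628572
```

```bash
python3 -m inch '{"dr":[[0,0,0],[0,0,0],[0,0,0],[0,0,0],[0,0,0]],"xyz":[[0,0,0],[0,0,0],[0,0,0],[0,0,0],[0,0,0]],"jaw":[-1,-1,-1,-1,-1]}'
python3 - <<'E'
from h import *
b=ctrl.capture("scene");a=cv2.imread("pics/s.png");b=b[:,:,::-1]
pos=lambda a:A+.098*(np.sin(np.radians(a))*U+np.cos(np.radians(a))*np.array([0,0,1]))
print("knob1..5 pred",proj("scene",[pos(-7+60*k) for k in(-2,-1,0,1,2,3)]).round(1).tolist())
cv2.imwrite("pics/s2.png",np.vstack([cv2.resize(x[180:300,230:410],(720,480))[:300] if 0 else cv2.resize(x[190:300,230:410],(480,293)) for x in(a,b)]))
E
```

```text
time: 46.0
eef_pos: [0.5984, 0.0443, 0.2378]
tool_rot: [-1.669, -2.659, -0.001]
ft_force: [-5.5, 1.6, -1.9]
finger_gap: 0.0263
gripper_force: 25.0
knob1..5 pred [[300.3, 245.5], [295.1, 231.7], [321.8, 213.2], [351.9, 210.8], [353.3, 225.9], [328.4, 242.1]]
```

View pics/s2.png

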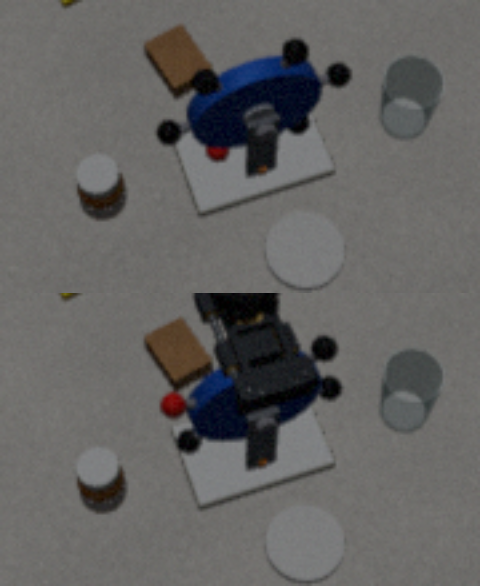

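The red knob is at (295,232), matching the -7° prediction of (295.1,231.7). The surrounding objects are unmoved and knob 4 is still gripped. Handing in.

```bash
python3 -c "
from bench import ctrl;print(ctrl.sign_off())"
```

```text
the job is handed in; nothing more can be done
None
```

I turned the wheel so its heavy side is at the bottom, to within a few degrees by my estimate, and handed the job in at about 46 s with a black knob still gripped and nothing around it visibly moved.

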